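# Nip up the water filter's lid nut with an adjustable wrench

### The job

The lid nut of the water filter is only finger-tight. Set the adjustable wrench flat on the lid with its open jaws round the nut, roll its worm until the jaws just fit the nut with no play, and only then turn the nut clockwise with the wrench until its pointer lines up with the black mark on the lid. Do not push or turn the nut itself with the fingers, do not disturb the jam jar, the tin and the tumbler round the filter, and leave the wrench lying flat on the lid with its jaws on the nut.

Things in the scene. Friction and masses are not known exactly. Their poses are not given: they have to be found in the camera images.
- filter: Water filter, fixed: a round white housing with a flat steel lid, 172 mm across, its top 55 mm above the worktop. Origin at the centre of its underside, z up. The lid carries a wrench within 76 mm of the centre. A short outlet stub sticks out 12 mm beyond the lid's edge at the -x side, well below its top.
- hex: The dark steel hex nut in the middle of the lid: 44 mm across flats, 50.8 mm across corners, 22 mm high from the lid's top (its raised pointer 2 mm more). Origin on its axis at the lid's top, z up. One corner points along its +x axis, the others at every 60 degrees. It turns on the filter's upright axis.
- nut_top (a point): Centre of the nut's top face (22 mm above the lid).
- pointer (a point): End of the raised bright rib on the nut's top, 23 mm from the axis; the rib points from the centre to the nut's +x corner.
- mark (a point): Middle of the black line on the lid's top, which runs radially along the filter's +x axis; 57 mm from the centre.
- lid_nut (a joint): Angle of the nut in rad: 0 when the pointer is in line with the mark, negative before that, growing clockwise as seen from above (tightening). It starts between -0.85 and -0.5, has a stop at +0.35, stays where it is left and drags with about 0.22 N m.
- wrench: Steel adjustable wrench, loose, about 0.41 kg, 186 mm long, 18 mm thick, lying flat. Origin on the underside below the handle's neck, near the balance point; z up; +x towards the jaws. Handle: 22 mm wide (y), from 2 to 16 mm above the underside, from x = +10 to -75 mm, then a round end, 27 mm wide, to -87 mm. Head: x = +10 to +98 mm, at most 37 mm to +y and 50 mm to -y.
- jaw_centre (a point): Point of the wrench at x = 80, y = 0 mm on its underside: the nut's centre lies here when the jaws fit. The slot is open towards +x and right through. Jaw faces are parallel to x, 18 mm high, from x = 53 (throat wall) to 98 mm; the fixed one at y = +22 mm, the moving one at y = -(22 mm + jaw value). With the handle over a line through a corner of the nut, the jaws face two of its flats.
- worm_crest (a point): Top of the worm, at x = 28 mm, y = 0, 29 mm above the wrench's underside and 11 mm above the head. The worm is a knurled dark roller across the wrench (axis along y), 28 mm in diameter and 27 mm long.
- jaw (a joint): Opening of the jaws beyond 44 mm, in m: 0 when the faces are 44 mm apart (the nut's size), + when wider. It starts between 0.007 and 0.011. It is driven by the worm only and stays put (about 30 N on the jaw moves it).
- worm (a joint): Angle of the worm in rad; growing = its top moves towards the jaws (+x of the wrench) = the jaws close by 1.5 mm per rad (14 mm of rolling on its surface). It needs about 3.5 N at the rim. Closed fingertips pressed on the crest with 10 to 20 N and drawn towards the jaws roll it (they may slip a little); the last strokes also square the wrench up on the nut, which takes the firmer press.
- jam_jar: Jam jar, loose, 69 mm in diameter, 99 mm high, upright; origin at the centre of its underside. Bystander.
- tin_tall: Tall tin, loose, 75 mm in diameter, 110 mm high, upright; origin at the centre of its underside. Bystander.
- tumbler: Glass tumbler, loose, 81 mm in diameter, 91 mm high, upright; origin at the centre of its underside. Bystander.
- mat: Thin round grey mat, 368 mm across, under the filter and the bystanders; origin at its centre.

How it is judged:
By the outcome, as a careful person would: the job done as asked, in the order asked, and still so for the second after the job is handed in, with the robot touching nothing.
It also fails if it takes over 67 s, if anything falls off the work surface, if the arm or the gripper's body presses on something with over 40 N, if the wrist force passes 120 N, or if a joint passes its speed limit or range.

### The arm

A 6-joint arm with a two-finger parallel gripper is mounted at the origin on a cart in front of the work surface, level with it; the furniture and walls round the work are solid. World frame = base frame: x ahead of the robot, y to its left, z up, the work surface at z = 0. Lengths are in m, angles in rad, forces in N, time in s.
With the tool pointing down it reaches from about 0.375 to 0.975 m from the base axis. Payload 3.8 kg.
Tool frame: the origin (TCP) lies on the centre line of the jaws, within the pads' length; the fingertips stand 14 mm ahead of it and the grasp point (between the pads) lies 5 mm behind it; z points along the fingers, y is the line along which they close (so a half turn about z gives the same grasp; the last joint's range is limited). The gripper opens to 88 mm and grips with 3 to 60 N. Pads are 18 mm wide; open, the fingers measure 123 mm over their backs; the gripper's body (75 mm by 187 mm) begins 45 mm behind the grasp point.
Start: joints at [-1.18, 0.264, 1.604, -0, 1.274, -0.037], TCP at [0.28, -0.614, 0.253] pointing down, gripper open.
Joint ranges: [-2.63, 2.63], [-0.94, 2.18], [0.31, 2.57], [-1.31, 4.45], [0, 2.66], [-2.55, 2.55]. Speed limits (rad/s): [2.57, 2.57, 3.14, 3.14, 3.14, 3.14].

### API

Orientations are given as a 3x3 rotation matrix whose columns are the frame's x, y, z axes.
In Python, from plant import * gives the robot as it stands. The module is installed in compiled form; this text tells all that it offers.
- The arm moves only by the tool carry_out, never from a script. Its argument "increments" is a list of rows, each a list of 2 entries, a list of its own where there are three numbers: the shift along the world's x, y, z in cm, then the turn about the world's z in degrees. In form: [[[dx, dy, dz], twist], ...]. A call has 1 to 20 rows; each row shifts and turns the commanded pose from where the row before left it; what a row does not reach is not made up. A row lasts 1/10 s, in which the tool goes at most 50 mm and 8.59 degrees, less where a joint would pass 70% of its speed; a pose out of reach is approached as far as the arm can. A call with a gripper value outside its range is refused whole. "jaw" is the opening, from 0 (shut) to 1 (fully open), set as the call begins (left out, the last holds). The fingers move at their own pace and stop on an object; the grip force is fixed at half the most. Time passes only in rows, so rows that do not move let the fingers close. It gives the time, the measured TCP pose, the force, the opening and the grip force at its end, in the units of the state.
- read_state(): the state, without advancing time (a new reading comes with each control period).
- capture(name): name is "scene" or "side" or "wrist"; returns the picture (400x640x3 uint8, red, green, blue); there is no depth.
- calibration(name): a dict with "mtx" (3x3 intrinsics, pixels), "cam_to_world" (4x4, takes a point from camera to world coordinates); the wrist camera has in their place "hand_eye" (4x4, takes a point from camera to tool coordinates, whose origin is the TCP and whose axes are the flange's). Camera axes: x right, y up, looking along -z (the intrinsics and any distortion apply to the point x, -y, -z); pixel columns grow to the right and rows downward; lengths in m; the calibration is good to about 2 mm. The wrist camera is an equidistant fisheye: a pixel r from the principal point sees the ray r / f radians off the axis. A picture is of the moment at which its call begins: read the wrist's pose just before it. calibration takes no time and is no camera call.
- close_job(): hands the job in; it is judged then, once.
Trained networks look in the newest picture that a camera, given by its name, has taken for a name from the list of things; names that differ only in an ending like _2 or _b are one class to them, and where a whole thing is asked for, a point or a joint stands for the part that bears it (a point fixed in the world has none). Each returns a list of dicts, best first, with "confidence" (0 to 1); they miss things now and then, are a little off and sometimes report something else, mostly with a low value. They report only what shows in the picture. A call takes as long as a camera call.
- outline_of(target, camera): "pixels" (400x640 bool, what is visible of it) and "box" ([centre column, centre row, width, height] in pixels, round what is visible of it).
The state is a dict: "t": time; "q": joint angles; "qvel": joint speeds; "tau": joint torques, N m; "eef_pos": TCP position; "eef_rot": TCP orientation; "force": force on the tool from outside, world axes, zero at the start; "ft_torque": the same for the moment, N m; "width": finger opening in m; "grasp_force": force on a finger pad.
Only numpy, scipy, OpenCV 4.12 (cv2) and the standard library are available. Lean on these libraries where they do the work, as an engineer would, in place of code of your own. Each camera call takes 0.05 s, during which the arm holds its last target. There are 200 camera calls.

## Working session

There is one attempt and no reset: what is moved stays moved. The work goes in short steps, Python scripts to look and compute and a tool call to move; the robot and the scene stay as the last step left them, time stands still between calls to the robot, and variables do not carry over. Pictures are saved under pics/ and viewed, at most 10 in all, crops included, and the job is handed in when it is done.

Besides the shell and the picture viewer there is one more tool, called after "Call:" as name(argument=value, ...), one argument or row to a line, values as JSON. carry_out: Moves the arm, as the interface text tells. Its arguments: {"type":"object","properties":{"increments":{"type":"array"},"jaw":{"type":"number"}},"required":["increments"]}

```bash
mkdir -p pics
cat > h.py <<'E'
import numpy as np, cv2
from plant import *
def snap(cam,fn=None):
    s=read_state(); im=capture(cam)
    if fn: cv2.imwrite('pics/'+fn,im[:,:,::-1])
    return s,im
def ray(cam,px,s=None):
    c=calibration(cam); K=np.array(c['mtx']); u,v=px
    a=(u-K[0,2])/K[0,0]; b=(v-K[1,2])/K[1,1]
    if cam=='wrist':
        r=np.hypot(a,b); d=np.array([a/r*np.sin(r),-b/r*np.sin(r),-np.cos(r)]) if r>1e-9 else np.array([0,0,-1.])
        H=np.array(c['hand_eye']); T=np.eye(4); T[:3,:3]=s['eef_rot']; T[:3,3]=s['eef_pos']; M=T@H
    else:
        d=np.array([a,-b,-1]); M=np.array(c['cam_to_world'])
    d=M[:3,:3]@d; return M[:3,3],d/np.linalg.norm(d)
def atz(cam,px,z,s=None):
    o,d=ray(cam,px,s); return o+d*(z-o[2])/d[2]
def proj(cam,P,s=None):
    c=calibration(cam); K=np.array(c['mtx'])
    if cam=='wrist':
        T=np.eye(4); T[:3,:3]=s['eef_rot']; T[:3,3]=s['eef_pos']; M=T@np.array(c['hand_eye'])
    else: M=np.array(c['cam_to_world'])
    p=np.linalg.inv(M)@np.r_[P,1]; x,y,z=p[0],-p[1],-p[2]
    if cam=='wrist':
        r=np.hypot(x,y); t=np.arctan2(r,z); x,y=x/r*t,y/r*t
    else: x,y=x/z,y/z
    return np.array([K[0,0]*x+K[0,2],K[1,1]*y+K[1,2]])
def tri(o1,d1,o2,d2):
    A=np.stack([d1,-d2],1); t=np.linalg.lstsq(A,o2-o1,rcond=None)[0]
    a=o1+d1*t[0]; b=o2+d2*t[1]; return (a+b)/2,np.linalg.norm(a-b)
E
python3 - <<'E'
from h import *
np.set_printoptions(precision=3,suppress=True)
for c in ['scene','side']:
    snap(c,c+'0.png'); print(c,calibration(c))
    for t in ['filter','hex','wrench','worm','pointer','mark','jam_jar','tin_tall','tumbler','mat']:
        for r in outline_of(t,c)[:2]: print(t,round(r['confidence'],2),np.round(r['box'],0))
s,_=snap('wrist','w0.png'); print(calibration('wrist'),s['t'])
E
python3 -c "
import cv2,numpy as np
"
```

```text
scene {'mtx': array([[462.006,   0.   , 313.116],
       [  0.   , 462.006, 199.652],
       [  0.   ,   0.   ,   1.   ]]), 'cam_to_world': array([[ 0.936, -0.255,  0.243,  0.703],
       [ 0.352,  0.681, -0.642, -0.694],
       [-0.002,  0.687,  0.727,  0.853],
       [ 0.   ,  0.   ,  0.   ,  1.   ]])}
filter 0.57 [304. 269.  78.  77.]
hex 0.62 [302. 259.  22.  28.]
hex 0.21 [300. 205.  32.  51.]
wrench 0.63 [356. 167.  58.  46.]
worm 0.67 [354. 162.  12.   8.]
pointer 0.74 [299. 258.  26.  26.]
mark 0.72 [301. 259.  22.  25.]
mark 0.68 [300. 267.  82.  72.]
jam_jar 0.64 [255. 321.  38.  55.]
tin_tall 0.64 [299. 290. 173. 144.]
tin_tall 0.63 [299. 207.  34.  49.]
tumbler 0.66 [236. 245.  42.  51.]
tumbler 0.18 [305. 256.  28.  24.]
mat 0.97 [299. 290. 171. 146.]
side {'mtx': array([[367.367,   0.   , 325.577],
       [  0.   , 367.367, 200.153],
       [  0.   ,   0.   ,   1.   ]]), 'cam_to_world': array([[ 1.   , -0.027,  0.015,  0.464],
       [ 0.025,  0.412, -0.911, -0.775],
       [ 0.018,  0.911,  0.413,  0.436],
       [ 0.   ,  0.   ,  0.   ,  1.   ]])}
filter 0.73 [337. 264.  88.  66.]
filter 0.72 [309. 310.  49.  78.]
hex 0.77 [339. 246.  27.  23.]
hex 0.18 [339. 264.  89.  67.]
wrench 0.94 [347. 197.  49.  26.]
worm 0.52 [336. 194.   6.   2.]
pointer 0.8 [336. 248.  31.  25.]
pointer 0.63 [336. 193.   7.   2.]
mark 0.72 [346. 195.  47.  23.]
mark 0.57 [338. 264.  91.  68.]
jam_jar 0.82 [311. 309.  50.  80.]
tin_tall 0.63 [311. 216.  35.  52.]
tumbler 0.58 [260. 251.  44.  59.]
mat 0.86 [336. 294. 191. 116.]
{'mtx': array([[309.707,   0.   , 312.849],
       [  0.   , 309.707, 206.313],
       [  0.   ,   0.   ,   1.   ]]), 'hand_eye': array([[-0.   ,  0.948,  0.317,  0.083],
       [ 1.   ,  0.001, -0.001,  0.   ],
       [-0.001,  0.317, -0.948, -0.131],
       [ 0.   ,  0.   ,  0.   ,  1.   ]])} 1.1
```

View pics/scene0.png

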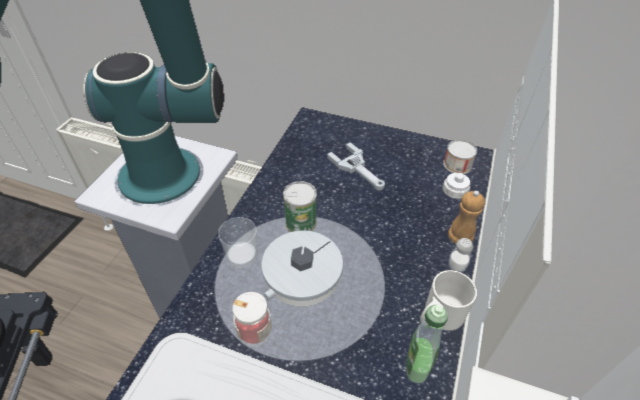

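View pics/side0.png

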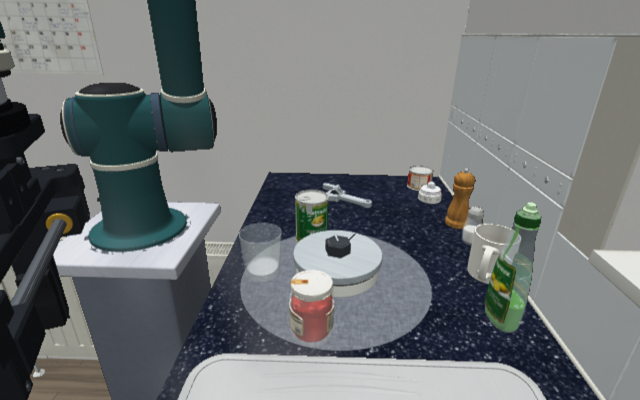

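The scene view shows the wrench at about (356,167) with its handle end at (380,184) and its jaws to the left. The lid is centred near (302,264) with the nut at (302,259), and its black mark runs toward (328,242). The tin is at (300,207), the tumbler at (238,242) and the jar at (252,318).

Run:
```python
from h import *
np.set_printoptions(precision=3,suppress=True)
P=lambda c,px,z:atz(c,px,z)[:2]
for n,a,b,z in [('wr end',(379,183),(366,203),.009),('worm',(354,162),(336,194),.029),('nut',(302,258),(338,246),.077),('lid',(302,264),(338,256),.055),
 ('jar top',(251,305),(312,285),.099),('tin top',(300,192),(311,198),.11),('tumbler top',(237,234),(260,233),.091)]:
    o=tri(*ray('scene',a),*ray('side',b)); print(n,P('scene',a,z),P('side',b,z),o)
for n,px in [('mark out',(330,241)),('mark in',(316,251)),('stub',(268,294))]: print(n,P('scene',px,.055))
print('stub',P('scene',(268,294),.03))
for t in ['wrench','hex','filter']:
  for c in ['scene','side']:
    snap(c); r=outline_of(t,c)[0]['pixels'];ys,xs=np.nonzero(r); print(t,c,xs.mean(),ys.mean(),r.sum())
im=cv2.imread('pics/scene0.png')
cv2.imwrite('pics/c0.png',np.hstack([cv2.resize(im[135:195,315:395],None,fx=5,fy=5,interpolation=2),cv2.resize(im[225:285,262:342],None,fx=5,fy=5,interpolation=2)]))
```

```text
wr end [0.561 0.167] [0.56  0.156] (array([0.561, 0.174, 0.002]), np.float64(0.0025803272671208895))
worm [0.482 0.2  ] [0.476 0.167] (array([0.476, 0.227, 0.004]), np.float64(0.002462557949135493))
nut [ 0.481 -0.172] [ 0.478 -0.187] (array([ 0.478, -0.163,  0.063]), np.float64(0.002094468485088661))
lid [ 0.481 -0.172] [ 0.479 -0.187] (array([ 0.478, -0.163,  0.041]), np.float64(0.0035437380211311414))
jar top [ 0.438 -0.319] [ 0.439 -0.334] (array([ 0.436, -0.313,  0.084]), np.float64(0.004681945687797591))
tin top [ 0.419 -0.026] [ 0.419 -0.046] (array([ 0.416, -0.016,  0.097]), np.float64(0.0031598085697060073))
tumbler top [ 0.333 -0.172] [ 0.331 -0.172] (array([ 0.331, -0.17 ,  0.09 ]), np.float64(0.0019860512211019453))
mark out [ 0.516 -0.093]
mark in [ 0.496 -0.129]
stub [ 0.444 -0.263]
stub [ 0.436 -0.249]
wrench scene 356.0687575392039 165.50542822677926 829
wrench side 343.08717948717947 195.66410256410256 390
hex scene 301.90486725663715 257.9513274336283 452
hex side 337.6522633744856 246.7283950617284 486
filter scene 301.7367342757632 267.93095677115343 4881
filter side 340.4967524657205 260.09189319220593 4157
```

View pics/c0.png

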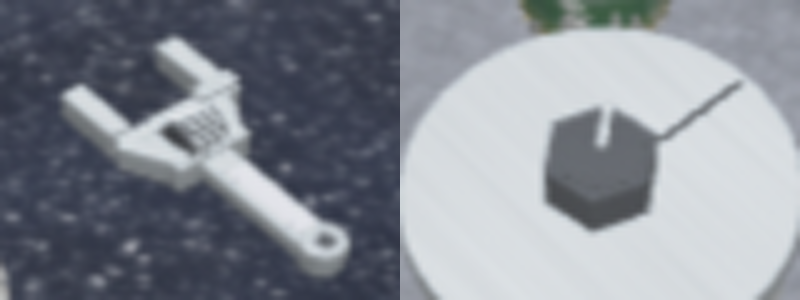

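Call:
carry_out(
  increments=[
    [[1.3, 4.6, 0], 0],
    [[1.3, 4.6, 0], 0],
    [[1.3, 4.6, 0], 0],
    [[1.3, 4.6, 0], 0],
    [[1.3, 4.6, 0], 0],
    [[1.3, 4.6, 0], 0],
    [[1.3, 4.6, 0], 0],
    [[1.3, 4.6, 0], 0],
    [[1.3, 4.6, 0], 0],
    [[1.3, 4.6, 0], 0],
    [[1.3, 4.6, 0], 0],
    [[1.3, 4.6, 0], 0],
    [[1.3, 4.6, 0], 0],
    [[1.3, 4.6, 0], 0],
    [[1.3, 4.6, 0], 0],
    [[1.3, 4.6, 0], 0],
    [[1.3, 4.6, 0], 0],
    [[0, 0, 0], 0],
    [[0, 0, 0], 0],
  ],
  jaw=1,
)

```text
t: 3.65
eef_pos: [0.5008, 0.1686, 0.2525]
eef_rot: [[0.909, 0.417, -0.001], [0.417, -0.909, -0.001], [-0.001, 0.0, -1.0]]
force: [0.3, 0.0, 0.1]
width: 0.0882
grasp_force: 0.0
```

Run:
```python
from h import *
np.set_printoptions(precision=3,suppress=True)
s,im=snap('wrist','w1.png'); print(s['t'],s['eef_pos'],s['eef_rot'],s['q'])
for t in ['wrench','worm']:
    for r in outline_of(t,'wrist')[:2]: print(t,round(r['confidence'],2),np.round(r['box'],0))
```

```text
3.65 [0.501 0.169 0.252] [[ 0.909  0.417 -0.001]
 [ 0.417 -0.909 -0.001]
 [-0.001  0.    -1.   ]] [ 0.278 -0.014  1.915 -0.001  1.241  1.418]
wrench 0.81 [278. 176. 141. 107.]
worm 0.85 [272. 178.  33.  32.]
```

View pics/w1.png

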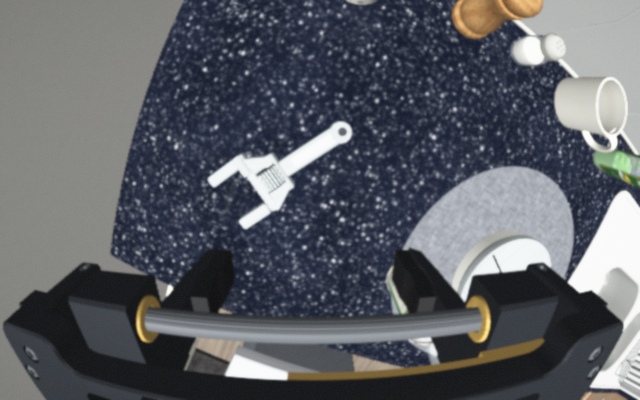

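The wrist view shows the wrench with its handle eye at (342,132), the worm at (271,178) and the jaw tips at (213,181) and (246,222), with nothing round it.

```bash
cat >> h.py <<'E'
def wr(s,im_r,cam='wrist'): pass
E
python3 - <<'E'
from h import *
np.set_printoptions(precision=4,suppress=True)
s=read_state()
e=atz('wrist',(342,132),.016,s); w=atz('wrist',(271,178),.029,s)
d=w-e; print('eye',e,'worm',w,'len',np.hypot(*d[:2]),'yaw',np.degrees(np.arctan2(d[1],d[0])))
print('tri eye',tri(*ray('wrist',(342,132),s),*ray('scene',(380,183))),'worm',tri(*ray('wrist',(271,178),s),*ray('scene',(356,161))))
# fit pose by silhouette of model outline
m=outline_of('wrench','wrist')[0]['pixels']
if 1:
    ys,xs=np.nonzero(m); p=np.array([atz('wrist',(x,y),.012,s)[:2] for x,y in zip(xs,ys)])
    c=p.mean(0); u,sv,vt=np.linalg.svd(p-c,full_matrices=False); a=vt[0]; t=(p-c)@a
    print(c,np.degrees(np.arctan2(a[1],a[0])),t.min(),t.max())
E
```

```text
eye [0.5627 0.1562 0.016 ] worm [0.4796 0.2107 0.029 ] len 0.09938385452778978 yaw 146.7102652711391
tri eye (array([0.5641, 0.1568, 0.0198]), np.float64(0.0026169913854647785)) worm (array([0.4816, 0.2108, 0.0255]), np.float64(0.0057171414649278916))Traceback (most recent call last):
  File "<stdin>", line 10, in <module>
  File "h.py", line 17, in atz
    o,d=ray(cam,px,s); return o+d*(z-o[2])/d[2]
        ~~~^^^^^^^^^^
  File "h.py", line 8, in ray
    c=calibration(cam); K=np.array(c['mtx']); u,v=px
ValueError: time passes only in moves, steps and waits
```

Call:
carry_out(
  increments=[
    [[0.05, 0.15, -0.9], 8.14],
    [[0.05, 0.15, -0.9], 8.14],
    [[0.05, 0.15, -0.9], 8.14],
    [[0.05, 0.15, -0.9], 8.14],
    [[0.05, 0.15, -0.9], 8.14],
    [[0.05, 0.15, -0.9], 8.14],
    [[0.05, 0.15, -0.9], 8.14],
    [[0.05, 0.15, -0.9], 8.14],
    [[0.05, 0.15, -0.9], 8.14],
    [[0.05, 0.15, -0.9], 8.14],
    [[0.05, 0.15, -0.9], 8.14],
    [[0.05, 0.15, -0.9], 8.14],
    [[0.05, 0.15, -0.9], 8.14],
    [[0.05, 0.15, -0.9], 8.14],
    [[0.05, 0.15, -0.9], 8.14],
    [[0, 0, 0], 0],
    [[0, 0, 0], 0],
  ],
)

```text
t: 5.55
eef_pos: [0.5085, 0.1893, 0.1179]
eef_rot: [[-0.832, 0.554, -0.0], [0.554, 0.832, -0.0], [0.0, -0.0, -1.0]]
force: [0.2, -0.7, 0.5]
width: 0.0878
grasp_force: 0.0
```

Run:
```python
from h import *
s,im=snap('wrist','w2.png'); print(s['t'],s['eef_pos'],s['q'])
for t in ['wrench','worm']:
    for r in outline_of(t,'wrist')[:1]: print(t,round(r['confidence'],2),np.round(r['box'],0))
```

```text
5.55 [0.50854879 0.18926358 0.11790384] [ 3.10419746e-01  1.39832275e-01  2.01766730e+00 -8.33853913e-05
  9.84232475e-01 -6.72606313e-01]
wrench 0.71 [320. 180. 112. 216.]
worm 0.84 [320. 162.  38.  40.]
```

View pics/w2.png

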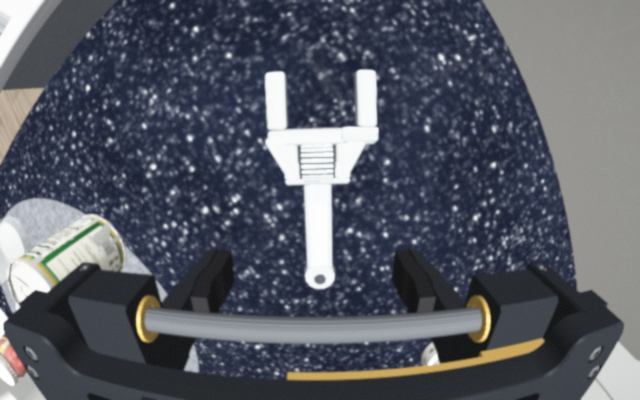

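The wrench stands upright in the picture, with the worm at (318,161), the eye at (319,279) and the jaw tips at (275,72) and (366,72). The moving jaw is on the right.

Run:
```python
from h import *
s=read_state()
e=atz('wrist',(319.5,279),.016,s); w=atz('wrist',(318,161),.029,s)
R=np.array(s['eef_rot']);p=s['eef_pos']
print('eye,worm in tool',(R.T@(e-p))[:2],(R.T@(w-p))[:2])
for px in [(305,184),(331,184),(308,250),(330,250)]: print((R.T@(atz('wrist',px,.016,s)-p))[:2])
for px in [(286,72),(357,71),(286,128),(357,126)]: print('jaw',(R.T@(atz('wrist',px,.018,s)-p))[:2])
```

```text
eye,worm in tool [-0.06330214  0.00549725] [0.04303571 0.00340339]
[ 0.02255104 -0.00644444]
[0.02256267 0.01380587]
[-0.03450255 -0.00443158]
[-0.03454448  0.01408337]
jaw [ 0.10844763 -0.01993262]
jaw [0.10961408 0.03209989]
jaw [ 0.06632263 -0.02028614]
jaw [0.06806937 0.03261779]
```

Call:
carry_out(
  increments=[
    [[-0.27, 0.68, -3], 1],
    [[0, 0, -3], 0],
    [[0, 0, -2.5], 0],
    [[0, 0, -1.6], 0],
    [[0, 0, 0], 0],
    [[0, 0, 0], 0],
  ],
)

```text
t: 6.3
eef_pos: [0.5062, 0.1972, 0.017]
eef_rot: [[-0.844, 0.536, 0.0], [0.536, 0.844, 0.0], [-0.0, 0.0, -1.0]]
force: [0.2, 0.1, -0.3]
width: 0.0881
grasp_force: 0.0
```

Call:
carry_out(
  increments=[
    [[0, 0, 0], 0],
    [[0, 0, 0], 0],
    [[0, 0, 0], 0],
    [[0, 0, 0], 0],
    [[0, 0, 0], 0],
    [[0, 0, 0], 0],
    [[0, 0, 0], 0],
    [[0, 0, 0], 0],
  ],
  jaw=0,
)

```text
t: 7.1
eef_pos: [0.5058, 0.1971, 0.0166]
eef_rot: [[-0.844, 0.536, -0.0], [0.536, 0.844, -0.0], [0.0, -0.0, -1.0]]
force: [-0.1, -0.2, 0.1]
width: 0.0261
grasp_force: 0.0
```

Call:
carry_out(
  increments=[
    [[0, 0, 0], 0],
    [[0, 0, 0], 0],
    [[0, 0, 1], 0],
    [[0, 0, 3], 0],
    [[0, 0, 4], 0],
    [[0, 0, 4], 0],
    [[0, 0, 3.5], 0],
    [[0, 0, 0], 0],
  ],
)

```text
t: 7.9
eef_pos: [0.5095, 0.1985, 0.1779]
eef_rot: [[-0.844, 0.536, 0.011], [0.536, 0.844, 0.004], [-0.007, 0.009, -1.0]]
force: [0.1, 0.8, -4.2]
width: 0.0218
grasp_force: 29.9
```

Call:
carry_out(
  increments=[
    [[0.5, -3.3, 0], 1.5],
    [[0.5, -3.3, 0], 1.5],
    [[0.5, -3.3, 0], 1.5],
    [[0.5, -3.3, 0], 1.5],
    [[0.5, -3.3, 0], 1.5],
    [[0.5, -3.3, 0], 1.5],
    [[0.5, -3.3, 0], 1.5],
    [[0.5, -3.3, 0], 1.5],
    [[0.5, -3.3, 0], 1.5],
    [[0.5, -3.3, 0], 1.5],
    [[0.5, -3.3, 0], 1.5],
    [[0.4, -3.0, -1], 0.9],
    [[0, 0, -1], 0],
    [[0, 0, 0], 0],
    [[0, 0, 0], 0],
  ],
)

```text
t: 9.4
eef_pos: [0.5634, -0.1946, 0.1496]
eef_rot: [[-0.966, 0.259, -0.004], [0.259, 0.966, 0.002], [0.004, 0.001, -1.0]]
force: [-0.8, -1.1, -4.3]
width: 0.0215
grasp_force: 30.0
```

Run:
```python
from h import *
s,im=snap('wrist','w3.png'); print(s['t'],s['eef_pos'],s['q'],s['width'])
for t in ['wrench','worm','hex','pointer','filter']:
    for r in outline_of(t,'wrist')[:1]: print(t,round(r['confidence'],2),np.round(r['box'],0))
```

```text
9.4 [ 0.56335617 -0.19459509  0.14962149] [-3.74675215e-01  2.03040873e-01  1.87727324e+00  6.17429987e-04
  1.06542301e+00 -1.68417961e+00] 0.021469400373889013
wrench 0.67 [320. 218. 193. 314.]
worm 0.98 [315. 217.  62.  63.]
hex 0.96 [322.  94.  72.  72.]
pointer 0.56 [324.  94.  72.  74.]
filter 0.77 [319.  82. 230. 164.]
```

View pics/w3.png

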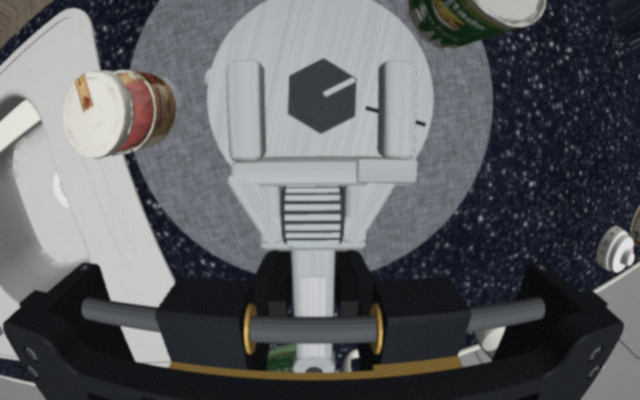

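The nut's hexagon shows between the jaws, its centre near (322,95) and its corners at (322,58), (355,77) and (322,132). The rib points to the upper right corner, the mark runs from (367,108) to (425,124), and the jaw inner faces are at columns 264 and 384. The worm is at (313,217).

Run:
```python
from h import *
np.set_printoptions(precision=4,suppress=True)
s=read_state();R=np.array(s['eef_rot']);p=np.array(s['eef_pos'])
L=lambda px,z:(R.T@(atz('wrist',px,z,s)-p))[:2]*1000
im=cv2.imread('pics/w3.png'); g=im.max(2)
m=((g<110)).astype(np.uint8); m[:, :280]=0; m[:,362:]=0; m[:50]=0; m[140:]=0
n,l,st,ce=cv2.connectedComponentsWithStats(m); k=1+st[1:,4].argmax(); cs,_=cv2.findContours((l==k).astype(np.uint8),0,2)
h=cv2.convexHull(cs[0]); a=cv2.approxPolyDP(h,4,True)[:,0]; print(a,st[k])
A=[L(q,.077) for q in a]; print(np.array(A)); 
for px in [(322,95),(355,77),(289,115),(322,58),(322,132)]: q=atz('wrist',px,.077,s); print('hex',q,L(px,.077))
for px in [(367,108),(425,124)]: print('mark w',atz('wrist',px,.055,s))
zb=p[2]-.0166  # wrench underside
for n,px,z in [('worm',(313,217),.029),('jawL tip',(264,61),.018),('jawL base',(264,157),.018),('jawR tip',(384,62),.018),('jawR base',(384,157),.018),('throat',(320,158),.018),('head back',(313,248),.018)]: print(n,L(px,zb+z))
```

```text
[[324  59]
 [355  83]
 [354 114]
 [319 132]
 [289 113]
 [289  78]] [ 289   59   67   74 3499]
[[114.3337   6.904 ]
 [ 98.5609  27.256 ]
 [ 77.7251  26.8346]
 [ 65.3411   3.719 ]
 [ 78.1677 -16.0492]
 [101.6041 -15.8914]]
hex [ 0.4797 -0.1666  0.077 ] [90.0662  5.6273]
hex [ 0.4731 -0.1425  0.077 ] [102.6143  27.2298]
hex [ 0.4869 -0.191   0.077 ] [ 76.8308 -16.0622]
hex [ 0.4556 -0.1602  0.077 ] [115.004    5.6039]
hex [ 0.5036 -0.1729  0.077 ] [65.3485  5.7079]
mark w [ 0.4962 -0.1362  0.055 ]
mark w [ 0.5174 -0.0945  0.055 ]
worm [38.0328 -0.1964]
jawL tip [102.036  -20.3557]
jawL base [ 61.1478 -21.0941]
jawR tip [102.1446  29.2846]
jawR base [61.3443 30.3369]
throat [60.5413  2.7626]
head back [18.5135 -0.2079]
```

Call:
carry_out(
  increments=[
    [[0.12, 0.07, -2.4], 0],
    [[0, 0, -2.2], 0],
    [[0, 0, 0], 0],
    [[0, 0, 0], 0],
  ],
)

```text
t: 10.1
eef_pos: [0.5658, -0.1948, 0.1058]
eef_rot: [[-0.966, 0.258, -0.001], [0.258, 0.966, 0.0], [0.001, 0.0, -1.0]]
force: [-0.0, -0.5, -3.6]
width: 0.0216
grasp_force: 30.0
```

Run:
```python
from h import *
s,im=snap('wrist','w4.png'); print(s['t'],s['eef_pos'],s['width'])
cv2.imwrite('pics/w4c.png',cv2.resize(im[0:270,180:460,::-1],None,fx=2.2,fy=2.2))
```

```text
10.1 [ 0.56584662 -0.1948212   0.1057609 ] 0.02162240073537873
```

View pics/w4c.png

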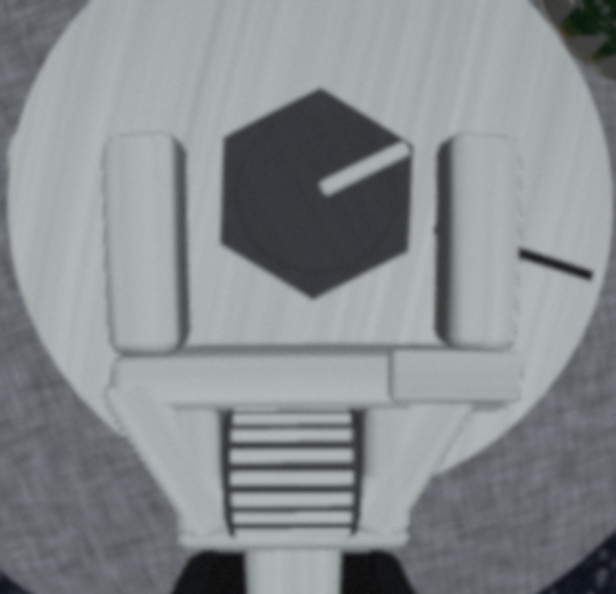

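The nut sits between the jaws in the crop, a little far forward: its corners are at (320,88) and (313,297) and its flats at columns 221 and 409. The jaw inner edges are at columns 180 and 445 and the throat is at row 345.

Run:
```python
from h import *
np.set_printoptions(precision=2,suppress=True)
s=read_state();R=np.array(s['eef_rot']);p=np.array(s['eef_pos'])
L=lambda px,z:(R.T@(atz('wrist',(px[0]/2.2+180-.3,px[1]/2.2-.3),z,s)-p))[:2]*1000
for px in [(320,88),(411,145),(407,250),(313,297),(220,243),(223,137)]: print('hex',L(px,.077))
zb=p[2]-.0166
for n,px,z in [('worm',(292,470),.029),('jL tip top',(178,135),.018),('jL base top',(181,345),.018),('jR tip',(450,135),.018),('jR base',(447,345),.018),('throat',(310,348),.018),('headback',(293,540),.018),
  ('jL bot',(187,300),0),('jR bot',(437,300),0),('jL bot',(187,160),0),('jR bot',(437,160),0),('handleL',(247,560),.016),('handleR',(342,560),.016)]: print(n,L(px,zb+z))
```

```text
hex [117.63   5.95]
hex [104.42  27.13]
hex [79.23 26.47]
hex [67.66  4.42]
hex [ 80.64 -17.31]
hex [105.9  -16.43]
worm [39.63 -0.43]
jL tip top [102.08 -21.77]
jL base top [ 61.37 -21.96]
jR tip [102.56  29.38]
jR base [61.55 29.83]
throat [60.6   3.02]
headback [19.99 -0.26]
jL bot [ 68.46 -23.35]
jR bot [68.69 31.28]
jL bot [ 99.17 -22.85]
jR bot [99.58 30.62]
handleL [ 14.16 -10.26]
handleR [14.16 10.38]
```

Call:
carry_out(
  increments=[
    [[-0.35, -0.1, 0], -2],
    [[0, 0, 0], 0],
    [[0, 0, -0.8], 0],
    [[0, 0, -0.8], 0],
    [[0, 0, -0.6], 0],
    [[0, 0, -0.4], 0],
    [[0, 0, 0], 0],
  ],
)

```text
t: 10.85
eef_pos: [0.5617, -0.1958, 0.0784]
eef_rot: [[-0.956, 0.292, -0.002], [0.292, 0.956, 0.001], [0.002, 0.0, -1.0]]
force: [0.2, 0.8, -4.4]
width: 0.0217
grasp_force: 30.0
```

Call:
carry_out(
  increments=[
    [[0, 0, -0.3], 0],
    [[0, 0, -0.2], 0],
    [[0, 0, -0.1], 0],
    [[0, 0, -0.05], 0],
    [[0, 0, 0], 0],
  ],
)

```text
t: 11.35
eef_pos: [0.5626, -0.1962, 0.0733]
eef_rot: [[-0.956, 0.292, 0.0], [0.292, 0.956, -0.0], [-0.0, 0.0, -1.0]]
force: [0.9, 0.4, -4.2]
width: 0.0213
grasp_force: 30.0
```

Run:
```python
from h import *
s,im=snap('wrist','w5.png'); print(s['t'],s['eef_pos'],s['force'])
cv2.imwrite('pics/w5c.png',cv2.resize(im[0:270,180:460,::-1],None,fx=2.2,fy=2.2))
```

```text
11.35 [ 0.56257891 -0.19617322  0.07325103] [ 0.92405872  0.41626726 -4.22527838]
```

View pics/w5c.png

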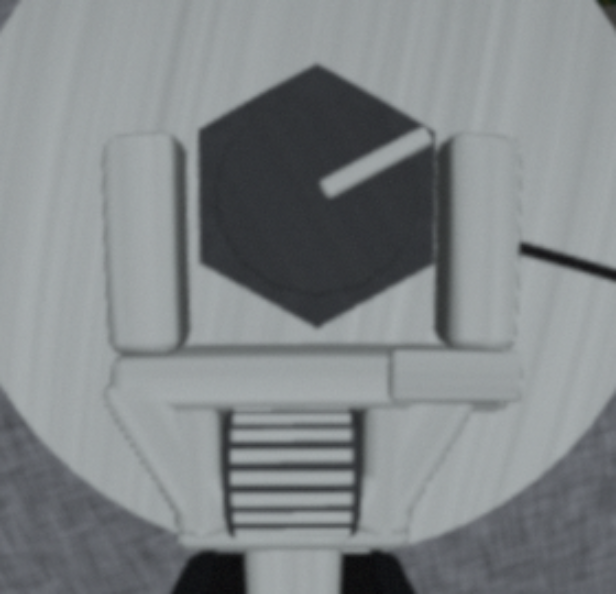

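The hexagon now sits square between the jaws, its flats at columns 200 and 435 and the jaw edges at 184 and 443. There is about 4 mm to the throat.

Call:
carry_out(
  increments=[
    [[-0.1, 0, -0.1], 0],
    [[0, 0, -0.1], 0],
    [[0, 0, 0], 0],
  ],
)

```text
t: 11.7
eef_pos: [0.5618, -0.1963, 0.0717]
eef_rot: [[-0.956, 0.292, 0.0], [0.292, 0.956, -0.0], [-0.001, -0.0, -1.0]]
force: [-0.8, -0.4, -2.4]
width: 0.0215
grasp_force: 30.0
```

Call:
carry_out(
  increments=[
    [[0, 0, -0.05], 0],
    [[0, 0, 0], 0],
    [[0, 0, 0], 0],
    [[0, 0, 0], 0],
    [[0, 0, 0], 0],
  ],
  jaw=0.5,
)

```text
t: 12.2
eef_pos: [0.5616, -0.1962, 0.0708]
eef_rot: [[-0.956, 0.292, 0.0], [0.292, 0.956, -0.0], [-0.0, 0.0, -1.0]]
force: [-0.2, 0.4, 0.1]
width: 0.0443
grasp_force: 0.0
```

Call:
carry_out(
  increments=[
    [[0, 0, 2.5], 0],
    [[0, 0, 2], 0],
    [[0, 0, 0], 0],
    [[0, 0, 0], 0],
  ],
)

```text
t: 12.6
eef_pos: [0.5618, -0.1962, 0.1159]
eef_rot: [[-0.956, 0.292, 0.001], [0.292, 0.956, -0.0], [-0.001, -0.0, -1.0]]
force: [-0.5, -0.1, -0.3]
width: 0.0446
grasp_force: 0.0
```

Run:
```python
from h import *
np.set_printoptions(precision=2,suppress=True)
s,im=snap('wrist','w6.png'); print(s['t'],s['eef_pos'],s['force'])
R=np.array(s['eef_rot']);p=np.array(s['eef_pos'])
L=lambda px,z:(R.T@(atz('wrist',px,z,s)-p))[:2]*1000
for t,z in [('worm',.08),('hex',.077)]:
    r=outline_of(t,'wrist')[0]; b=r['box']; print(t,r['confidence'],b,L(b[:2],z))
cv2.imwrite('pics/w6c.png',cv2.resize(im[0:270,180:460,::-1],None,fx=2.2,fy=2.2))
```

```text
12.6 [ 0.56 -0.2   0.12] [-0.55 -0.09 -0.32]
worm 0.96 [314.2, 190.1, 47.2, 51.0] [36.1   0.44]
hex 0.7 [321.4, 93.5, 83.4, 89.9] [89.49  4.3 ]
```

View pics/w6c.png

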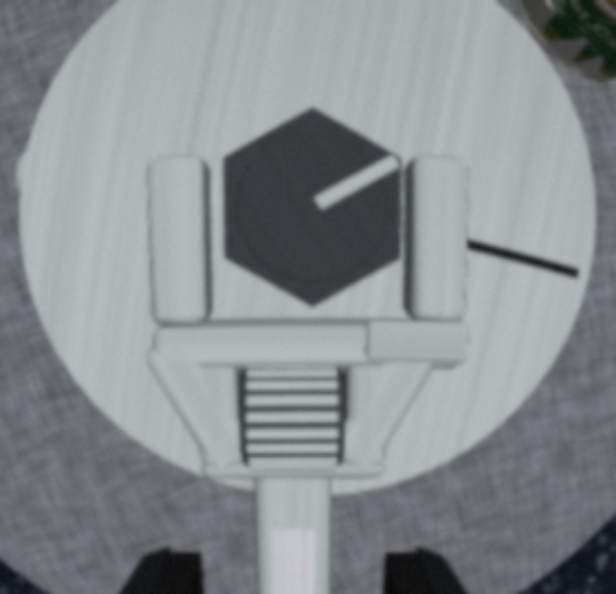

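The wrench lies flat with the nut between its jaws: left flat at column 225 against the jaw at 208, right flat at 399 against 408. The worm is at (292,415).

Call:
carry_out(
  increments=[
    [[-1.4, 0.45, 0], 0],
    [[-1.45, 0.45, 0], 0],
    [[0, 0, -0.5], 0],
    [[0, 0, -0.5], 0],
    [[0, 0, -0.4], 0],
    [[0, 0, 0], 0],
    [[0, 0, -0.3], 0],
    [[0, 0, -0.1], 0],
    [[0, 0, 0], 0],
  ],
  jaw=0,
)

```text
t: 13.65
eef_pos: [0.5337, -0.1874, 0.0983]
eef_rot: [[-0.956, 0.292, 0.001], [0.292, 0.956, -0.0], [-0.001, -0.0, -1.0]]
force: [-0.5, 1.2, 3.3]
width: 0.0006
grasp_force: 1.5
```

Call:
carry_out(
  increments=[
    [[0, 0, -0.1], 0],
    [[0, 0, 0], 0],
  ],
)

```text
t: 13.85
eef_pos: [0.5338, -0.1875, 0.0983]
eef_rot: [[-0.956, 0.292, 0.001], [0.292, 0.956, -0.001], [-0.001, -0.0, -1.0]]
force: [-3.2, 1.1, 8.5]
width: 0.0005
grasp_force: 4.2
```

Call:
carry_out(
  increments=[
    [[0, 0, -0.12], 0],
    [[-0.29, 0.09, 0], 0],
    [[-0.29, 0.09, 0], 0],
    [[-0.29, 0.09, 0], 0],
    [[-0.29, 0.09, 0], 0],
    [[-0.29, 0.09, 0], 0],
    [[0, 0, 0], 0],
  ],
)

```text
t: 14.55
eef_pos: [0.5218, -0.1838, 0.0982]
eef_rot: [[-0.956, 0.292, 0.007], [0.292, 0.956, -0.003], [-0.008, -0.0, -1.0]]
force: [2.7, -0.4, 7.5]
width: 0.0005
grasp_force: 3.5
```

Call:
carry_out(
  increments=[
    [[0, 0, 0.8], 0],
    [[0.8, -0.25, 0], 0],
    [[0.8, -0.25, 0], 0],
    [[0, 0, 0], 0],
    [[0, 0, -0.5], 0],
    [[0, 0, -0.38], 0],
    [[0, 0, 0], 0],
    [[-0.3, 0.09, 0], 0],
    [[-0.3, 0.09, 0], 0],
    [[-0.3, 0.09, 0], 0],
    [[-0.3, 0.09, 0], 0],
    [[-0.3, 0.09, 0], 0],
    [[0, 0, 0], 0],
  ],
)

```text
t: 15.85
eef_pos: [0.5233, -0.1844, 0.0981]
eef_rot: [[-0.956, 0.292, 0.009], [0.292, 0.956, -0.003], [-0.009, -0.0, -1.0]]
force: [2.5, -1.0, 12.8]
width: -0.0001
grasp_force: 6.2
```

Call:
carry_out(
  increments=[
    [[0, 0, 0.8], 0],
    [[0.8, -0.25, 0], 0],
    [[0.7, -0.2, 0], 0],
    [[0, 0, 0.2], 0],
    [[0, 0, 0], 0],
  ],
)

```text
t: 16.35
eef_pos: [0.5344, -0.1876, 0.104]
eef_rot: [[-0.956, 0.292, -0.001], [0.292, 0.956, 0.0], [0.001, 0.0, -1.0]]
force: [-0.1, -0.5, 0.1]
width: 0.0004
grasp_force: 0.0
```

```bash
cat > gap.py <<'E'
from h import *
import sys
np.set_printoptions(precision=2,suppress=True)
s,im=snap('wrist',sys.argv[1]); print(s['t'],s['eef_pos'])
R=np.array(s['eef_rot']);p=np.array(s['eef_pos'])
cv2.imwrite('pics/c_'+sys.argv[1],cv2.resize(im[60:240,230:410,::-1],None,fx=3.2,fy=3.2))
E
python3 gap.py w7.png
```

```text
16.35 [ 0.53 -0.19  0.1 ]
```

View pics/c_w7.png

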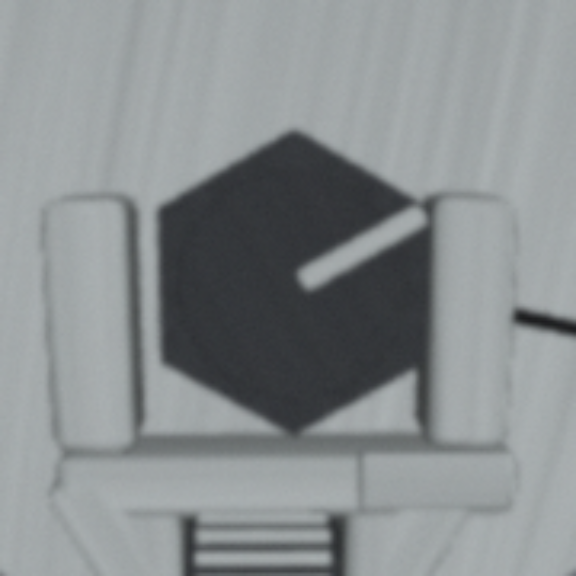

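The nut's flats are at columns 160 and 430, with the fixed jaw's inner edge at 134 and the moving jaw touching at 432. The throat is at the nut's near corner (295,434). About 4 to 5 mm of opening is left.

Call:
carry_out(
  increments=[
    [[-0.1, 0.03, -0.6], 0],
    [[0, 0, -0.47], 0],
    [[0, 0, 0], 0],
    [[-0.3, 0.09, 0], 0],
    [[-0.3, 0.09, 0], 0],
    [[-0.3, 0.09, 0], 0],
    [[-0.3, 0.09, 0], 0],
    [[-0.3, 0.09, 0], 0],
    [[0, 0, 0], 0],
    [[0, 0, 0.8], 0],
    [[0.8, -0.25, 0], 0],
    [[0.7, -0.2, 0], 0],
    [[0, 0, 0], 0],
    [[0, 0, -0.8], 0],
    [[0, 0, 0], 0],
  ],
)

```text
t: 17.9
eef_pos: [0.5374, -0.1887, 0.098]
eef_rot: [[-0.956, 0.292, 0.008], [0.292, 0.956, -0.003], [-0.008, -0.0, -1.0]]
force: [0.7, 0.8, 17.8]
width: 0.0006
grasp_force: 9.2
```

Call:
carry_out(
  increments=[
    [[-0.3, 0.09, 0], 0],
    [[-0.3, 0.09, 0], 0],
    [[-0.3, 0.09, 0], 0],
    [[-0.3, 0.09, 0], 0],
    [[-0.3, 0.09, 0], 0],
  ],
)

```text
t: 18.4
eef_pos: [0.5239, -0.1843, 0.0981]
eef_rot: [[-0.956, 0.293, 0.012], [0.293, 0.956, -0.003], [-0.012, 0.0, -1.0]]
force: [5.6, 1.9, 13.5]
width: 0.0004
grasp_force: 6.7
```

Call:
carry_out(
  increments=[
    [[0, 0, 0.8], 0],
    [[0.8, -0.25, 0], 0],
    [[0.7, -0.2, 0], 0],
    [[0, 0, 0.2], 0],
    [[0, 0, 0], 0],
  ],
)

```text
t: 18.9
eef_pos: [0.5333, -0.1873, 0.1032]
eef_rot: [[-0.956, 0.292, -0.002], [0.292, 0.956, 0.001], [0.002, 0.0, -1.0]]
force: [-0.2, 0.5, -0.2]
width: 0.0002
grasp_force: 0.0
```

```bash
python3 gap.py w8.png
python3 - <<'E'
import cv2,numpy as np
for n in ['w7.png','w8.png']:
    g=cv2.imread('pics/'+n)[:,:,1].astype(int)
    for r in (136,150,165): print(n,r,[(c,int(v)) for c,v in zip(range(240,395,1),g[r-1:r+2,240:395].mean(0))][20:50],'|R',[int(v) for v in g[r-1:r+2,350:395].mean(0)])
E
```

```text
18.9 [ 0.53 -0.19  0.1 ]
w7.png 136 [(260, 173), (261, 172), (262, 171), (263, 171), (264, 169), (265, 172), (266, 171), (267, 166), (268, 151), (269, 127), (270, 100), (271, 86), (272, 100), (273, 135), (274, 161), (275, 172), (276, 172), (277, 166), (278, 145), (279, 110), (280, 73), (281, 58), (282, 55), (283, 55), (284, 55), (285, 56), (286, 54), (287, 53), (288, 53), (289, 53)] |R [141, 127, 113, 99, 81, 70, 62, 58, 55, 55, 56, 56, 55, 60, 74, 105, 132, 148, 155, 159, 164, 165, 168, 168, 169, 170, 170, 169, 168, 167, 167, 170, 170, 170, 168, 169, 166, 166, 164, 165, 160, 156, 161, 167, 168]
w7.png 150 [(260, 173), (261, 174), (262, 172), (263, 170), (264, 170), (265, 171), (266, 171), (267, 168), (268, 159), (269, 141), (270, 112), (271, 89), (272, 86), (273, 112), (274, 145), (275, 165), (276, 170), (277, 169), (278, 155), (279, 118), (280, 79), (281, 59), (282, 54), (283, 55), (284, 53), (285, 50), (286, 52), (287, 55), (288, 55), (289, 54)] |R [55, 54, 55, 54, 56, 53, 54, 52, 53, 53, 54, 55, 54, 61, 82, 110, 135, 150, 157, 161, 164, 166, 167, 169, 168, 171, 170, 168, 168, 167
[... 1684 characters left out ...]
 166, 167, 168, 169, 169, 170, 166, 167, 166, 167, 169, 171, 170, 168, 167, 165, 161, 161, 158, 153, 157, 164, 167, 166, 168]
w8.png 165 [(260, 171), (261, 171), (262, 173), (263, 172), (264, 171), (265, 171), (266, 170), (267, 169), (268, 169), (269, 168), (270, 164), (271, 152), (272, 129), (273, 101), (274, 83), (275, 96), (276, 131), (277, 154), (278, 155), (279, 131), (280, 93), (281, 65), (282, 55), (283, 55), (284, 54), (285, 55), (286, 55), (287, 54), (288, 54), (289, 52)] |R [55, 54, 55, 54, 53, 54, 54, 54, 55, 55, 55, 57, 63, 87, 117, 142, 155, 161, 165, 166, 168, 169, 170, 169, 170, 169, 167, 168, 168, 170, 171, 172, 169, 166, 164, 163, 162, 161, 157, 157, 163, 164, 163, 161, 157]
```

Call:
carry_out(
  increments=[
    [[-0.1, 0.03, -0.6], 0],
    [[0, 0, -0.47], 0],
    [[0, 0, 0], 0],
    [[-0.3, 0.09, 0], 0],
    [[-0.3, 0.09, 0], 0],
    [[-0.3, 0.09, 0], 0],
  ],
)

```text
t: 19.55
eef_pos: [0.5291, -0.1861, 0.0981]
eef_rot: [[-0.956, 0.293, 0.013], [0.293, 0.956, -0.004], [-0.013, -0.0, -1.0]]
force: [5.7, 1.2, 13.7]
width: 0.0006
grasp_force: 7.1
```

Call:
carry_out(
  increments=[
    [[-0.3, 0.09, 0], 0],
    [[-0.3, 0.09, 0], 0],
    [[-0.3, 0.09, 0], 0],
  ],
)

```text
t: 19.85
eef_pos: [0.5204, -0.1829, 0.098]
eef_rot: [[-0.956, 0.293, 0.013], [0.293, 0.956, -0.003], [-0.014, 0.001, -1.0]]
force: [5.2, 1.5, 13.4]
width: 0.0006
grasp_force: 6.6
```

Call:
carry_out(
  increments=[
    [[0, 0, 0.8], 0],
    [[0.8, -0.25, 0], 0],
    [[0.8, -0.25, 0], 0],
    [[0, 0, 0.2], 0],
    [[0, 0, 0], 0],
  ],
)

```text
t: 20.35
eef_pos: [0.5304, -0.1867, 0.1026]
eef_rot: [[-0.956, 0.292, -0.001], [0.292, 0.956, 0.001], [0.002, 0.0, -1.0]]
force: [0.7, -0.4, 0.1]
width: 0.0005
grasp_force: 0.0
```

```bash
cat >> gap.py <<'E'
# sub-pixel jaw edge (level 130, falling) and nut edge, left and right
g=im[:,:,1].astype(float)
def cross(v,c0,lev,step):
    c=c0
    while not (v[c]>=lev>v[c+step]): c+=step
    return c+step*(v[c]-lev)/(v[c]-v[c+step])
for r in (136,143,150,158,165):
    v=g[r-1:r+2].mean(0); a=cross(v,262,130,1); k=int(a)+1
    n=300
    while v[n]<100: n-=1
    n2=330
    while v[n2]<100: n2+=1
    print(r,'fixed jaw %.2f'%a,'min',v[int(a):n].min(),'light',v[int(a)+1:n+1].max(),'nutL %d nutR %d'%(n,n2))
r=outline_of('worm','wrist')[0]['box']; print('worm tool mm',(R.T@(atz('wrist',r[:2],.081,s)-p))[:2]*1000)
h=outline_of('hex','wrist')[0]['box']; print('hex tool mm',(R.T@(atz('wrist',h[:2],.077,s)-p))[:2]*1000,h)
E
python3 gap.py w9.png
```

```text
20.35 [ 0.53 -0.19  0.1 ]
136 fixed jaw 275.64 min 148.0 light 120.0 nutL 276 nutR 352
143 fixed jaw 275.50 min 144.0 light 116.0 nutL 276 nutR 340
150 fixed jaw 275.38 min 140.33333333333334 light 113.0 nutL 276 nutR 330
158 fixed jaw 275.29 min 138.0 light 110.0 nutL 276 nutR 365
165 fixed jaw 275.22 min 87.33333333333333 light 108.66666666666667 nutL 279 nutR 365
worm tool mm [12.59  1.57]
hex tool mm [57.56  4.18] [321.6, 155.0, 89.1, 97.4]
```

Call:
carry_out(
  increments=[
    [[0, 0, -0.6], 0],
    [[0, 0, -0.5], 0],
    [[0, 0, 0], 0],
    [[-0.3, 0.09, 0], 0],
    [[-0.3, 0.09, 0], 0],
    [[-0.3, 0.09, 0], 0],
    [[-0.3, 0.09, 0], 0],
    [[-0.3, 0.09, 0], 0],
  ],
)

```text
t: 21.3
eef_pos: [0.5224, -0.1838, 0.098]
eef_rot: [[-0.956, 0.293, 0.015], [0.293, 0.956, -0.004], [-0.016, 0.001, -1.0]]
force: [5.9, 2.5, 16.2]
width: 0.0005
grasp_force: 8.1
```

Call:
carry_out(
  increments=[
    [[0, 0, 0.8], 0],
    [[0.8, -0.25, 0], 0],
    [[0.7, -0.2, 0], 0],
    [[0, 0, 0.3], 0],
    [[0, 0, 0], 0],
  ],
)

```text
t: 21.8
eef_pos: [0.5304, -0.1867, 0.1026]
eef_rot: [[-0.956, 0.292, -0.001], [0.292, 0.956, 0.0], [0.001, 0.0, -1.0]]
force: [-0.1, -0.8, -0.1]
width: 0.0003
grasp_force: 0.0
```

```bash
sed -i '/fixed jaw/d' gap.py
cat >> gap.py <<'E'
R0=int(h[1])
for r in (R0-15,R0-5,R0+5,R0+15):
    v=g[r-1:r+2].mean(0); print(r,'L',v[264:286].astype(int),'R',v[356:372].astype(int))
E
python3 gap.py w10.png
```

```text
21.8 [ 0.53 -0.19  0.1 ]
worm tool mm [12.5   2.27]Traceback (most recent call last):
  File "gap.py", line 20, in <module>
    h=outline_of('hex','wrist')[0]['box']; print('hex tool mm',(R.T@(atz('wrist',h[:2],.077,s)-p))[:2]*1000,h)
      ~~~~~~~~~~~~~~~~~~~~~~~~~^^^
IndexError: list index out of range
```

```bash
sed -i 's/^h=outline.*$//; s/^R0=.*/R0=155/; s/^r=outline/rr=outline/; s/atz(.wrist.,r\[:2\]/atz("wrist",rr[:2]/' gap.py
python3 - <<'E'
import cv2
for n in ('w9','w10'):
    g=cv2.imread(f'pics/{n}.png')[:,:,1].astype(float)
    for r in (140,150,160,170):
        v=g[r-1:r+2].mean(0); print(n,r,'L',v[264:286].astype(int),'R',v[356:372].astype(int))
E
```

```text
w9 140 L [170 171 172 171 172 168 167 168 168 167 162 147 118  91  72  65  58  56
  56  56  55  56] R [164 156 148 133 116  99  84  73  73  93 122 141 153 156 160 162]
w9 150 L [170 171 172 172 171 168 169 170 168 167 158 140 113  86  75  75  66  57
  54  53  54  52] R [ 51  52  51  54  53  55  56  59  73 106 132 149 156 159 162 165]
w9 160 L [170 171 171 171 170 169 168 167 166 166 156 137 109  86  85  90  79  61
  56  55  52  52] R [ 54  54  51  52  52  54  54  65  88 119 142 154 158 162 164 166]
w9 170 L [170 171 171 171 170 169 169 167 166 165 156 133 105  88  99 111  93  68
  57  54  56  55] R [ 56  55  55  57  54  55  60  71 103 134 151 157 162 165 166 167]
w10 140 L [168 170 170 171 171 172 170 170 168 168 169 168 165 156 129  93  69  57
  56  55  56  54] R [162 158 146 134 116  97  82  72  67  78 105 129 146 155 158 162]
w10 150 L [170 170 170 171 171 172 171 169 168 167 168 166 162 147 119  85  63  57
  54  54  52  52] R [ 53  52  51  54  54  53  55  58  69  94 124 144 154 158 161 164]
w10 160 L [168 170 170 171 172 173 169 169 168 167 168 164 157 137 108  79  63  57
  53  54  54  53] R [ 54  53  53  53  53  52  54  62  83 114 140 152 158 161 165 166]
w10 170 L [169 169 171 172 172 171 171 168 169 167 166 162 152 129  98  73  63  55
  55  55  55  57] R [ 53  53  55  56  53  56  59  73 103 132 152 157 161 165 166 168]
```

Call:
carry_out(
  increments=[
    [[-0.3, 0.09, -0.6], 0],
    [[0, 0, -0.55], 0],
    [[0, 0, 0], 0],
    [[-0.25, 0.08, 0], 0],
    [[-0.25, 0.08, 0], 0],
    [[-0.25, 0.08, 0], 0],
    [[-0.25, 0.08, 0], 0],
  ],
)

```text
t: 22.65
eef_pos: [0.5244, -0.1847, 0.098]
eef_rot: [[-0.956, 0.293, 0.016], [0.293, 0.956, -0.005], [-0.016, -0.0, -1.0]]
force: [4.9, 0.8, 18.6]
width: 0.0008
grasp_force: 9.1
```

Call:
carry_out(
  increments=[
    [[-0.25, 0.08, 0], 0],
    [[-0.1, 0.03, 0], 0],
  ],
)

```text
t: 22.85
eef_pos: [0.5211, -0.1834, 0.0979]
eef_rot: [[-0.956, 0.293, 0.016], [0.293, 0.956, -0.005], [-0.017, 0.0, -1.0]]
force: [5.9, 0.7, 17.6]
width: 0.0002
grasp_force: 8.7
```

Call:
carry_out(
  increments=[
    [[0, 0, 0.8], 0],
    [[0.85, -0.26, 0], 0],
    [[0.8, -0.25, 0], 0],
    [[0, 0, 0.35], 0],
    [[0, 0, 0], 0],
  ],
)

```text
t: 23.35
eef_pos: [0.5303, -0.1865, 0.1026]
eef_rot: [[-0.956, 0.292, -0.001], [0.292, 0.956, 0.0], [0.001, 0.0, -1.0]]
force: [1.0, -0.3, -0.4]
width: 0.0004
grasp_force: 0.0
```

```bash
python3 gap.py w11.png;python3 - <<'E'
import cv2
for n in ('w11',):
    g=cv2.imread(f'pics/{n}.png')[:,:,1].astype(float)
    for r in (140,150,160,170):
        v=g[r-1:r+2].mean(0); print(n,r,'L',v[264:286].astype(int),'R',v[356:372].astype(int))
E
```

```text
23.35 [ 0.53 -0.19  0.1 ]
worm tool mm [13.45  1.4 ]
140 L [169 169 169 171 172 172 172 171 169 167 167 167 167 161 145 108  73  59
  56  57  55  55] R [163 157 148 135 120 102  88  76  72  91 120 142 152 156 159 162]
150 L [168 168 170 171 171 172 172 170 170 169 167 168 166 157 134 100  70  56
  55  55  53  53] R [ 51  51  51  55  55  56  56  61  78 108 136 150 157 160 163 165]
160 L [168 169 170 171 172 172 172 171 168 168 168 166 162 149 125  89  64  56
  53  53  53  52] R [ 52  52  54  54  52  53  55  70 100 132 147 157 162 164 164 167]
170 L [169 170 169 170 171 171 170 169 170 168 167 164 158 143 116  82  64  57
  56  54  55  56] R [ 55  55  55  54  54  56  62  83 113 141 156 160 164 165 167 168]
w11 140 L [169 169 169 171 172 172 172 171 169 167 167 167 167 161 145 108  73  59
  56  57  55  55] R [163 157 148 135 120 102  88  76  72  91 120 142 152 156 159 162]
w11 150 L [168 168 170 171 171 172 172 170 170 169 167 168 166 157 134 100  70  56
  55  55  53  53] R [ 51  51  51  55  55  56  56  61  78 108 136 150 157 160 163 165]
w11 160 L [168 169 170 171 172 172 172 171 168 168 168 166 162 149 125  89  64  56
  53  53  53  52] R [ 52  52  54  54  52  53  55  70 100 132 147 157 162 164 164 167]
w11 170 L [169 170 169 170 171 171 170 169 170 168 167 164 158 143 116  82  64  57
  56  54  55  56] R [ 55  55  55  54  54  56  62  83 113 141 156 160 164 165 167 168]
```

Call:
carry_out(
  increments=[
    [[-0.3, 0.09, -0.6], 0],
    [[0, 0, -0.6], 0],
    [[0, 0, 0], 0],
    [[-0.25, 0.08, 0], 0],
    [[-0.25, 0.08, 0], 0],
    [[-0.25, 0.08, 0], 0],
    [[-0.25, 0.08, 0], 0],
  ],
)

```text
t: 24.15
eef_pos: [0.5252, -0.1849, 0.098]
eef_rot: [[-0.956, 0.293, 0.017], [0.293, 0.956, -0.006], [-0.018, -0.0, -1.0]]
force: [5.8, 0.1, 19.4]
width: 0.0005
grasp_force: 9.4
```

Call:
carry_out(
  increments=[
    [[-0.25, 0.08, 0], 0],
    [[-0.25, 0.08, 0], 0],
  ],
)

```text
t: 24.35
eef_pos: [0.5207, -0.1832, 0.0979]
eef_rot: [[-0.956, 0.293, 0.019], [0.293, 0.956, -0.006], [-0.019, 0.0, -1.0]]
force: [8.2, 1.6, 17.1]
width: 0.0002
grasp_force: 8.5
```

Call:
carry_out(
  increments=[
    [[0, 0, 0.8], 0],
    [[0.9, -0.28, 0], 0],
    [[0.9, -0.28, 0], 0],
    [[0, 0, 0.4], 0],
    [[0, 0, 0], 0],
  ],
)

```text
t: 24.85
eef_pos: [0.5304, -0.1865, 0.1026]
eef_rot: [[-0.956, 0.292, -0.001], [0.292, 0.956, 0.001], [0.002, 0.0, -1.0]]
force: [-0.5, 0.2, 0.1]
width: 0.0005
grasp_force: 0.0
```

```bash
cat > edge.py <<'E'
import cv2,sys
for n in sys.argv[1:]:
    g=cv2.imread(f'pics/{n}.png')[:,:,1].astype(float)
    for r in (140,150,160,170):
        v=g[r-1:r+2].mean(0)
        c=272
        while v[c+1]>110: c+=1
        L=c+(v[c]-110)/(v[c]-v[c+1]); c=371
        while v[c-1]>110: c-=1
        Rr=c-(v[c]-110)/(v[c]-v[c-1]); print(n,r,'%.2f %.2f w %.2f'%(L,Rr,Rr-L))
E
python3 gap.py w12.png|head -2; python3 edge.py w10 w11 w12
```

```text
24.85 [ 0.53 -0.19  0.1 ]
worm tool mm [13.04  2.11]
w10 140 278.54 366.20 w 87.66
w10 150 278.27 365.53 w 87.26
w10 160 277.95 364.87 w 86.91
w10 170 277.63 364.24 w 86.61
w11 140 278.95 365.66 w 86.71
w11 150 278.72 365.05 w 86.33
w11 160 278.42 364.29 w 85.87
w11 170 278.20 363.90 w 85.70
w12 140 279.11 365.07 w 85.97
w12 150 278.84 364.57 w 85.72
w12 160 278.58 363.95 w 85.37
w12 170 278.25 363.41 w 85.16
```

Call:
carry_out(
  increments=[
    [[-0.4, 0.12, -0.6], 0],
    [[0, 0, -0.65], 0],
    [[0, 0, 0], 0],
    [[-0.25, 0.08, 0], 0],
    [[-0.25, 0.08, 0], 0],
    [[-0.25, 0.08, 0], 0],
    [[-0.25, 0.08, 0], 0],
  ],
)

```text
t: 25.65
eef_pos: [0.5251, -0.1848, 0.098]
eef_rot: [[-0.956, 0.293, 0.02], [0.293, 0.956, -0.006], [-0.021, -0.0, -1.0]]
force: [8.9, 0.0, 18.6]
width: 0.0009
grasp_force: 9.4
```

Call:
carry_out(
  increments=[
    [[-0.25, 0.08, 0], 0],
    [[-0.25, 0.08, 0], 0],
  ],
)

```text
t: 25.85
eef_pos: [0.5206, -0.1831, 0.0979]
eef_rot: [[-0.956, 0.293, 0.021], [0.293, 0.956, -0.006], [-0.022, -0.0, -1.0]]
force: [9.9, 0.1, 17.0]
width: 0.0002
grasp_force: 8.4
```

Call:
carry_out(
  increments=[
    [[0, 0, 0.8], 0],
    [[0.95, -0.3, 0], 0],
    [[0.95, -0.3, 0], 0],
    [[0, 0, 0.45], 0],
    [[0, 0, 0], 0],
  ],
)

```text
t: 26.35
eef_pos: [0.5304, -0.1864, 0.1025]
eef_rot: [[-0.956, 0.292, -0.001], [0.292, 0.956, 0.001], [0.001, 0.0, -1.0]]
force: [-0.1, 0.4, 0.5]
width: 0.0005
grasp_force: 0.0
```

```bash
python3 gap.py w13.png|head -2; python3 edge.py w13
```

```text
26.35 [ 0.53 -0.19  0.1 ]
worm tool mm [13.85  1.4 ]
w13 140 279.03 365.30 w 86.27
w13 150 278.78 364.73 w 85.95
w13 160 278.39 364.02 w 85.63
w13 170 278.15 363.46 w 85.31
```

Run:
```python
import cv2,numpy as np
from scipy import ndimage as nd
for n in ('w7','w9','w10','w11','w12','w13'):
    g=cv2.imread(f'pics/{n}.png')[:,:,1].astype(np.uint8)
    m=(g<95).astype(np.uint8); m[:,:278]=0;m[:,368:]=0;m[:90]=0;m[198:]=0
    k,l,st,ce=cv2.connectedComponentsWithStats(m); i=1+st[1:,4].argmax(); d=(l==i)
    f=nd.binary_fill_holes(cv2.morphologyEx(d.astype(np.uint8),cv2.MORPH_CLOSE,np.ones((9,9))))
    # upper-left and lower-left, lower-right edges: boundary fits
    ys,xs=np.nonzero(d); out=[]
    def fit(c0,c1,top):
        P=[]
        for c in range(c0,c1):
            col=g[:,c].astype(float); r=150 if c<318 else 165
            st_=-1 if top else 1
            while col[r+st_]<100: r+=st_
            P.append((c,r+st_*(100-col[r])/(col[r+st_]-col[r])))
        a=np.polyfit(*np.array(P).T,1); return np.degrees(np.arctan(a[0]))
    rib=(g>120)&f; rib=nd.binary_opening(rib); l2,k2=nd.label(rib)
    try: e=[fit(285,315,True),fit(285,315,False),fit(330,352,False)]
    except Exception as ex: e=[ex]
    print(n,st[i],'edges deg',np.round(e,2))
```

```text
w7 [ 280  101   86   97 5719] edges deg [-30.37  28.93 -29.02]
w9 [ 278  109   88   89 5735] edges deg [-30.29  29.14 -28.62]
w10 [ 278  109   90   89 5781] edges deg [-30.25  29.73 -28.77]
w11 [ 279  109   88   89 5725] edges deg [-30.19  30.23 -28.78]
w12 [ 279  109   87   89 5711] edges deg [-29.63  31.05 -28.61]
w13 [ 279  109   86   89 5703] edges deg [-29.36  31.29 -28.23]
```

Run:
```python
from h import *
np.set_printoptions(precision=2,suppress=True)
s=read_state(); R=np.array(s['eef_rot']);p=np.array(s['eef_pos'])
for r in (150,165):
  for z in (.077,.0735):
    a=atz('wrist',(279,r),z,s); b=atz('wrist',(364.5,r),z,s); print(r,z,'mm per 85.5px',np.linalg.norm(b-a)*1000)
# angles measured on rectified plane: corners from edges in w13
g=cv2.imread('pics/w13.png')[:,:,1].astype(float)
L=lambda px,z:(R.T@(atz('wrist',px,z,s)-p))[:2]*1000
def edge(c0,c1,top,r0):
    P=[]
    for c in range(c0,c1,3):
        col=g[:,c]; r=r0; t=-1 if top else 1
        while col[r+t]<100: r+=t
        P.append(L((c,r+t*(100-col[r])/(col[r+t]-col[r])),.077))
    P=np.array(P); q=np.polyfit(P[:,1],P[:,0],1); return np.degrees(np.arctan(q[0])),np.std(P[:,0]-np.polyval(q,P[:,1]))
print('UL',edge(285,315,1,150),'LL',edge(285,315,0,150),'LR',edge(330,352,0,165))
def vert(left):
    P=[]
    for r in range(136,174,3):
        v=g[r-1:r+2].mean(0); c=270 if left else 373; t=1 if left else -1
        while v[c+t]>110: c+=t
        P.append(L((c+t*(v[c]-110)/(v[c]-v[c+t]),r),.0735))
    P=np.array(P); q=np.polyfit(P[:,0],P[:,1],1); return np.degrees(np.arctan(q[0])),np.polyval(q,55)
print('jawL',vert(1),'jawR',vert(0))
```

```text
150 0.077 mm per 85.5px 43.74706623374502
150 0.0735 mm per 85.5px 44.72387651827452
165 0.077 mm per 85.5px 44.210063321120316
165 0.0735 mm per 85.5px 45.19721167756165
UL (np.float64(29.14682786091021), np.float64(0.052681913916210764)) LL (np.float64(-32.50372437958032), np.float64(0.24216895486061535)) LR (np.float64(29.506890323852044), np.float64(0.07961624738858694))
jawL (np.float64(2.9952668133356877), np.float64(-18.346569692168764)) jawR (np.float64(1.5446219280836446), np.float64(26.751500180123358))
```

Call:
carry_out(
  increments=[
    [[-0.5, 0.15, -0.6], 0],
    [[0, 0, -0.7], 0],
    [[0, 0, 0], 0],
    [[-0.22, 0.13, 0], 0],
    [[-0.22, 0.13, 0], 0],
    [[-0.22, 0.13, 0], 0],
    [[-0.22, 0.13, 0], 0],
  ],
)

```text
t: 27.15
eef_pos: [0.5245, -0.1843, 0.0979]
eef_rot: [[-0.956, 0.292, 0.018], [0.291, 0.957, -0.01], [-0.02, -0.004, -1.0]]
force: [3.2, -7.2, 22.3]
width: 0.0001
grasp_force: 11.2
```

Call:
carry_out(
  increments=[
    [[-0.22, 0.12, 0], 0],
    [[-0.22, 0.1, 0], 0],
  ],
)

```text
t: 27.35
eef_pos: [0.5204, -0.1826, 0.0979]
eef_rot: [[-0.956, 0.292, 0.019], [0.291, 0.957, -0.011], [-0.021, -0.005, -1.0]]
force: [4.1, -8.6, 20.3]
width: 0.0004
grasp_force: 10.3
```

Call:
carry_out(
  increments=[
    [[0, 0, 0.8], 0],
    [[0.9, -0.45, 0], 0],
    [[0.9, -0.45, 0], 0],
    [[0, 0, 0.5], 0],
    [[0, 0, 0], 0],
  ],
)

```text
t: 27.85
eef_pos: [0.5301, -0.1864, 0.1024]
eef_rot: [[-0.956, 0.292, -0.002], [0.292, 0.956, 0.0], [0.002, 0.0, -1.0]]
force: [-0.5, -0.6, 0.3]
width: 0.0005
grasp_force: 0.0
```

```bash
cat > ang.py <<'E'
from h import *
import sys
np.set_printoptions(precision=2,suppress=True)
s,im=snap('wrist',sys.argv[1]); R=np.array(s['eef_rot']);p=np.array(s['eef_pos']); print(s['t'],p)
g=im[:,:,1].astype(float); C=calibration('wrist')
L=lambda px,z:(R.T@(atz('wrist',px,z,s)-p))[:2]*1000
def edge(c0,c1,top,r0):
    P=[]
    for c in range(c0,c1,3):
        col=g[:,c]; r=r0; t=-1 if top else 1
        while col[r+t]<100: r+=t
        P.append(L((c,r+t*(100-col[r])/(col[r+t]-col[r])),.077))
    P=np.array(P); q=np.polyfit(P[:,1],P[:,0],1); return np.degrees(np.arctan(q[0])),np.std(P[:,0]-np.polyval(q,P[:,1]))
print('nut tilt UL %.2f LR %.2f'%(30-edge(285,315,1,150)[0],30-edge(330,352,0,165)[0]))
def vert(left):
    P=[]
    for r in range(136,174,3):
        v=g[r-1:r+2].mean(0); c=270 if left else 373; t=1 if left else -1
        while v[c+t]>110: c+=t
        P.append(L((c+t*(v[c]-110)/(v[c]-v[c+t]),r),.0735))
    P=np.array(P); q=np.polyfit(P[:,0],P[:,1],1); return np.degrees(np.arctan(q[0])),np.polyval(q,55)
a,b=vert(1),vert(0); print('jaw tilt %.2f %.2f  gap %.2f'%(a[0],b[0],b[1]-a[1]),a[1],b[1])
E
python3 ang.py w14.png
```

```text
27.85 [ 0.53 -0.19  0.1 ]
nut tilt UL 0.89 LR -0.37
jaw tilt 3.03 1.94  gap 45.25 -18.267206939751993 26.978907189344568
```

```bash
cat > an2.py <<'E'
from h import *
import sys
np.set_printoptions(precision=2,suppress=True)
th=np.radians(163.02); x=np.array([np.cos(th),np.sin(th),0]); y=np.array([-x[1],x[0],0])*-1
R=np.stack([x,y,np.array([0,0,-1.])],1)
C=calibration('wrist'); import h; h.calibration=lambda c:C
def run(n,p,cx,cy,w):   # nut centre px, half width px
    s={'eef_rot':R,'eef_pos':np.array(p)}; g=cv2.imread(f'pics/{n}.png')[:,:,1].astype(np.float32)
    L=lambda px,z:(R.T@(atz('wrist',px,z,s)-p))[:2]*1000
    # walk out along rays from the centre, first crossing of 95
    o=[]
    for a in (0,60,120,180,240,300):   # image angle of the edge normals, 0 = right
        P=[]
        for d in np.linspace(-.36,.36,15)*w*1.15:
            u=np.array([np.cos(np.radians(a)),-np.sin(np.radians(a))]); t=np.array([-u[1],u[0]])
            k=np.arange(w*.75,w*1.3,.1); q=np.array([cx,cy])+u*k[:,None]+t*d
            v=cv2.remap(g,q[:,0].astype(np.float32).reshape(1,-1),q[:,1].astype(np.float32).reshape(1,-1),1)[0]
            i=np.nonzero((v[1:]>100)&(v[:-1]<=100))[0]
            if len(i): P.append(L(q[i[0]],.077))
        if len(P)<6: o.append((a,None)); continue
        P=np.array(P); c=np.median(P,0); 
        dd=P-c; _,sv,vt=np.linalg.svd(dd-dd.mean(0)); e=vt[0]; ang=np.degrees(np.arctan2(e[1],e[0]))
        # normal in tool (x fwd,y right): edge dir for a=0 is along x
        exp=-(a-90) -90
        o.append((a,round((ang-(0-a)+90)%60 if 0 else ((ang+a+30)%60-30),2),round(float(np.abs((dd-dd.mean(0))@vt[1]).mean()),2)))
    print(n,o)
run('w5',[.56258,-.19617,.07325],180-.3+317/2.2,196/2.2,53)
run('w6',[.5618,-.1962,.1159],180-.3+312/2.2,207/2.2,40)
run('w7',[.5344,-.1876,.104],230+295/3.2,60+283/3.2,42)
for n in ('w9','w12','w13','w14'): run(n,[.5304,-.1866,.1026],322,155,43)
E
python3 an2.py
```

```text
w5 [(0, np.float64(-4.53), 0.43), (60, np.float64(-0.06), 0.02), (120, np.float64(-0.11), 0.02), (180, np.float64(-0.18), 0.02), (240, np.float64(-0.09), 0.02), (300, np.float64(-0.21), 0.03)]
w6 [(0, np.float64(-0.38), 0.07), (60, np.float64(0.06), 0.02), (120, np.float64(-0.08), 0.02), (180, np.float64(-0.13), 0.02), (240, np.float64(-0.23), 0.02), (300, np.float64(-0.21), 0.02)]
w7 [(0, np.float64(-0.82), 0.02), (60, np.float64(-0.04), 0.03), (120, np.float64(-0.26), 0.03), (180, np.float64(0.09), 0.03), (240, np.float64(0.04), 0.03), (300, np.float64(-0.22), 0.04)]
w9 [(0, np.float64(0.5), 0.03), (60, np.float64(-0.06), 0.02), (120, np.float64(-0.24), 0.05), (180, np.float64(-3.95), 0.44), (240, np.float64(1.22), 0.12), (300, np.float64(3.18), 0.52)]
w12 [(0, np.float64(1.11), 0.04), (60, np.float64(0.58), 0.02), (120, np.float64(0.56), 0.04), (180, np.float64(2.84), 0.02), (240, np.float64(2.57), 0.16), (300, np.float64(4.9), 0.66)]
w13 [(0, np.float64(1.59), 0.03), (60, np.float64(0.87), 0.02), (120, np.float64(0.83), 0.04), (180, np.float64(3.03), 0.02), (240, np.float64(2.86), 0.16), (300, np.float64(5.54), 0.71)]
w14 [(0, np.float64(1.59), 0.03), (60, np.float64(1.22), 0.03), (120, np.float64(0.99), 0.03), (180, np.float64(3.04), 0.03), (240, np.float64(3.34), 0.18), (300, np.float64(5.91), 0.76)]
```

Call:
carry_out(
  increments=[
    [[-0.4, 0.12, -0.7], 0],
    [[0, 0, -0.72], 0],
    [[0, 0, 0], 0],
    [[-0.29, 0.09, 0], 0],
    [[-0.29, 0.09, 0], 0],
    [[-0.29, 0.09, 0], 0],
    [[-0.29, 0.09, 0], 0],
  ],
)

```text
t: 28.6
eef_pos: [0.5242, -0.1846, 0.0978]
eef_rot: [[-0.956, 0.293, 0.021], [0.293, 0.956, -0.007], [-0.022, -0.0, -1.0]]
force: [6.2, 1.7, 28.7]
width: -0.0
grasp_force: 14.1
```

Call:
carry_out(
  increments=[
    [[-0.29, 0.09, 0], 0],
    [[-0.29, 0.09, 0], 0],
  ],
)

```text
t: 28.8
eef_pos: [0.519, -0.1827, 0.0976]
eef_rot: [[-0.956, 0.293, 0.023], [0.293, 0.956, -0.007], [-0.023, 0.0, -1.0]]
force: [7.0, 2.5, 25.6]
width: 0.0003
grasp_force: 12.9
```

Call:
carry_out(
  increments=[
    [[0, 0, 0.9], 0],
    [[1.07, -0.33, 0], 0],
    [[1.07, -0.33, 0], 0],
    [[0, 0, 0.52], 0],
    [[0, 0, 0], 0],
  ],
)

```text
t: 29.3
eef_pos: [0.53, -0.1865, 0.1021]
eef_rot: [[-0.956, 0.292, -0.002], [0.292, 0.956, 0.001], [0.002, 0.0, -1.0]]
force: [-0.4, 0.6, -1.5]
width: 0.0007
grasp_force: 0.0
```

```bash
python3 ang.py w15.png; sed -i "/^run('w/d;/^for n in/d" an2.py; cp an2.py an3.py; echo "run('w15',[.5304,-.1866,.1026],322,155,43)">>an3.py; python3 an3.py
```

```text
29.3 [ 0.53 -0.19  0.1 ]
nut tilt UL 1.37 LR 1.31
jaw tilt 3.00 2.25  gap 45.34 -18.19397978510836 27.14941392871308
w15 [(0, np.float64(2.11), 0.04), (60, np.float64(1.61), 0.02), (120, np.float64(1.23), 0.04), (180, np.float64(3.04), 0.04), (240, np.float64(3.59), 0.17), (300, np.float64(7.63), 0.79)]
```

Call:
carry_out(
  increments=[
    [[-0.4, 0.12, -0.7], 0],
    [[0, 0, -0.7], 0],
    [[0, 0, 0], 0],
    [[-0.25, 0.08, 0], 0],
    [[-0.25, 0.08, 0], 0],
    [[-0.25, 0.08, 0], 0],
    [[-0.25, 0.08, 0], 0],
    [[-0.25, 0.08, 0], 0],
    [[-0.25, 0.08, 0], 0],
    [[0, 0, 0.8], 0],
    [[0.75, -0.24, 0], 0],
    [[0.75, -0.24, 0], 0],
    [[0, 0, 0], 0],
    [[0, 0, -0.8], 0],
    [[0, 0, 0], 0],
    [[-0.25, 0.08, 0], 0],
    [[-0.25, 0.08, 0], 0],
    [[-0.25, 0.08, 0], 0],
  ],
)

```text
t: 31.15
eef_pos: [0.5284, -0.1866, 0.0978]
eef_rot: [[-0.956, 0.293, 0.02], [0.292, 0.956, -0.007], [-0.021, -0.001, -1.0]]
force: [3.6, -0.3, 32.9]
width: 0.001
grasp_force: 16.6
```

Call:
carry_out(
  increments=[
    [[-0.25, 0.08, 0], 0],
    [[-0.25, 0.08, 0], 0],
    [[-0.25, 0.08, 0], 0],
  ],
)

```text
t: 31.45
eef_pos: [0.5211, -0.1839, 0.0977]
eef_rot: [[-0.956, 0.293, 0.02], [0.293, 0.956, -0.007], [-0.022, -0.001, -1.0]]
force: [5.3, 1.7, 31.5]
width: 0.0003
grasp_force: 16.3
```

Call:
carry_out(
  increments=[
    [[0, 0, 0.9], 0],
    [[0.95, -0.3, 0], 0],
    [[0.95, -0.3, 0], 0],
    [[0, 0, 0.5], 0],
    [[0, 0, 0], 0],
  ],
)

```text
t: 31.95
eef_pos: [0.5297, -0.1863, 0.1014]
eef_rot: [[-0.956, 0.292, -0.003], [0.292, 0.956, 0.001], [0.003, 0.0, -1.0]]
force: [0.1, -0.5, -0.1]
width: 0.0002
grasp_force: 0.0
```

```bash
python3 ang.py w16.png; cp an2.py an3.py; echo "run('w16',[.5304,-.1866,.1026],322,155,43)">>an3.py; python3 an3.py
```

```text
31.95 [ 0.53 -0.19  0.1 ]
nut tilt UL 1.69 LR -0.13
jaw tilt 3.01 2.83  gap 46.06 -18.19199729995157 27.863458823519146
w16 [(0, np.float64(-4.59), 0.95), (60, np.float64(1.76), 0.03), (120, np.float64(1.56), 0.04), (180, np.float64(3.04), 0.02), (240, np.float64(3.85), 0.19), (300, np.float64(3.99), 0.56)]
```

Call:
carry_out(
  increments=[
    [[-0.8, 0.24, -0.5], 0],
    [[0, 0, -0.4], 0],
    [[0, 0, -0.3], 0],
    [[0, 0, 0], 0],
    [[-0.25, 0.08, 0], 0],
    [[-0.25, 0.08, 0], 0],
    [[-0.25, 0.08, 0], 0],
  ],
)

```text
t: 32.7
eef_pos: [0.5218, -0.1839, 0.0979]
eef_rot: [[-0.956, 0.293, 0.016], [0.293, 0.956, -0.005], [-0.017, -0.0, -1.0]]
force: [4.6, 0.8, 23.8]
width: 0.0005
grasp_force: 11.8
```

Call:
carry_out(
  increments=[
    [[-0.25, 0.08, 0], 0],
    [[-0.25, 0.08, 0], 0],
  ],
)

```text
t: 32.9
eef_pos: [0.5159, -0.1818, 0.0973]
eef_rot: [[-0.956, 0.293, 0.014], [0.292, 0.956, -0.004], [-0.015, 0.0, -1.0]]
force: [1.8, 2.5, 21.3]
width: 0.0007
grasp_force: 9.9
```

Call:
carry_out(
  increments=[
    [[0, 0, 0.9], 0],
    [[1.0, -0.32, 0], 0],
    [[1.0, -0.32, 0], 0],
    [[0, 0, 0.3], 0],
    [[0, 0, 0], 0],
  ],
)

```text
t: 33.4
eef_pos: [0.5296, -0.1865, 0.1024]
eef_rot: [[-0.956, 0.292, -0.002], [0.292, 0.956, 0.001], [0.002, 0.0, -1.0]]
force: [0.3, 0.8, -0.3]
width: 0.0004
grasp_force: 0.0
```

```bash
python3 ang.py w17.png; cp an2.py an3.py; echo "run('w17',[.5304,-.1866,.1026],322,155,43)">>an3.py; python3 an3.py
```

```text
33.4 [ 0.53 -0.19  0.1 ]
nut tilt UL 1.69 LR 1.11
jaw tilt 2.82 2.03  gap 45.20 -17.99541061902798 27.201016986336573
w17 [(0, np.float64(2.06), 0.03), (60, np.float64(1.83), 0.03), (120, np.float64(1.52), 0.05), (180, np.float64(2.86), 0.02), (240, np.float64(3.8), 0.16), (300, np.float64(6.86), 0.7)]
```

Call:
carry_out(
  increments=[
    [[-0.3, 0.09, -0.5], 0],
    [[-0.1, 0.03, -0.4], 0],
    [[-0.1, 0.03, -0.25], 0],
    [[-0.2, 0.06, 0], 0],
    [[-0.25, 0.08, 0], 0],
    [[-0.25, 0.08, 0], 0],
    [[-0.25, 0.08, 0], 0],
    [[-0.1, 0.03, 0], 0],
    [[0, 0, 0], 0],
  ],
)

```text
t: 34.35
eef_pos: [0.5212, -0.1837, 0.0979]
eef_rot: [[-0.956, 0.293, 0.016], [0.293, 0.956, -0.005], [-0.016, 0.0, -1.0]]
force: [4.7, 1.5, 18.4]
width: 0.0005
grasp_force: 9.4
```

Call:
carry_out(
  increments=[
    [[0, 0, 0.9], 0],
    [[0.75, -0.24, 0], 0],
    [[0.8, -0.25, 0], 0],
    [[0, 0, 0.25], 0],
    [[0, 0, 0], 0],
  ],
)

```text
t: 34.85
eef_pos: [0.5295, -0.1866, 0.1024]
eef_rot: [[-0.956, 0.292, -0.002], [0.292, 0.956, 0.001], [0.002, 0.0, -1.0]]
force: [0.0, 0.9, 0.1]
width: 0.0004
grasp_force: 0.0
```

```bash
python3 ang.py w18.png; cp an2.py an3.py; echo "run('w18',[.5304,-.1866,.1026],322,155,43)">>an3.py; python3 an3.py
```

```text
34.85 [ 0.53 -0.19  0.1 ]
nut tilt UL 2.03 LR 0.68
jaw tilt 2.96 -5.27  gap 44.66 -17.747442415583023 26.91076553916086
w18 [(0, np.float64(-5.87), 0.85), (60, np.float64(1.65), 0.03), (120, np.float64(1.72), 0.05), (180, np.float64(2.92), 0.02), (240, np.float64(4.08), 0.17), (300, np.float64(5.32), 0.59)]
```

Call:
carry_out(
  increments=[
    [[-0.2, 0.06, -0.5], 0],
    [[-0.1, 0.03, -0.4], 0],
    [[-0.1, 0.03, -0.25], 0],
    [[-0.25, 0.08, 0], 0],
    [[-0.25, 0.08, 0], 0],
    [[-0.25, 0.08, 0], 0],
    [[-0.25, 0.08, 0], 0],
    [[-0.25, 0.08, 0], 0],
    [[-0.25, 0.08, 0], 0],
    [[-0.2, 0.06, 0], 0],
  ],
)

```text
t: 35.9
eef_pos: [0.5168, -0.1822, 0.0977]
eef_rot: [[-0.956, 0.293, 0.018], [0.293, 0.956, -0.005], [-0.019, 0.0, -1.0]]
force: [8.3, 0.4, 13.0]
width: 0.0002
grasp_force: 6.2
```

Call:
carry_out(
  increments=[
    [[0, 0, 0.9], 0],
    [[1.05, -0.33, 0], 0],
    [[1.05, -0.33, 0], 0],
    [[0, 0, 0.25], 0],
    [[0, 0, 0], 0],
  ],
)

```text
t: 36.4
eef_pos: [0.5296, -0.1867, 0.1025]
eef_rot: [[-0.956, 0.292, -0.002], [0.292, 0.956, 0.001], [0.002, 0.0, -1.0]]
force: [-0.1, -0.2, -0.1]
width: 0.0003
grasp_force: 0.0
```

```bash
python3 ang.py w19.png; cp an2.py an3.py; echo "run('w19',[.5304,-.1866,.1026],322,155,43)">>an3.py; python3 an3.py; python3 edge.py w17 w18 w19;python3 -c "
import cv2
for n in ('w17','w18','w19'):
    g=cv2.imread(f'pics/{n}.png')[:,:,1]
    for r in (140,155,170): print(n,r,g[r,268:286],g[r,355:374])"
```

```text
36.4 [ 0.53 -0.19  0.1 ]
nut tilt UL 2.62 LR 0.85
jaw tilt 2.77 -5.33  gap 44.53 -17.652498089371228 26.87606567731887
w19 [(0, np.float64(-5.7), 0.86), (60, np.float64(2.37), 0.03), (120, np.float64(2.21), 0.04), (180, np.float64(2.75), 0.02), (240, np.float64(4.5), 0.18), (300, np.float64(8.62), 0.89)]
w17 140 279.61 366.12 w 86.51
w17 150 279.38 365.63 w 86.25
w17 160 279.15 364.92 w 85.77
w17 170 278.80 364.17 w 85.37
w18 140 280.19 350.94 w 70.74
w18 150 279.87 365.50 w 85.63
w18 160 279.55 364.81 w 85.26
w18 170 279.30 364.03 w 84.74
w19 140 280.30 351.00 w 70.70
w19 150 280.10 365.45 w 85.36
w19 160 279.79 364.73 w 84.94
w19 170 279.49 363.92 w 84.44
w17 140 [171 171 171 172 169 170 168 169 167 164 157 131  96  67  58  58  55  54] [165 169 169 169 171 168 165 162 154 136 113 110 128 145 154 157 160 162
 167]
w17 155 [170 171 172 171 172 168 168 167 167 164 148 120  85  64  57  54  53  51] [ 54  53  54  53  53  53  58  56  60  72  99 130 149 158 160 159 167 166
 169]
w17 170 [171 172 170 170 168 167 168 165 164 157 138 102  73  59  56  56  54  56] [ 54  55  52  54  58  57  58  
[... 314 characters left out ...]
53  54  56  58  76 108 136 151 157 161 163 164 168
 165]
w18 170 [170 172 172 171 170 169 169 168 165 160 148 123  85  62  55  58  56  53] [ 56  56  57  55  58  57  60  60  76 109 141 155 159 164 166 168 167 168
 168]
w19 140 [170 169 173 172 172 169 169 169 168 169 164 154 122  81  60  58  55  56] [166 169 168 169 169 170 169 167 161 151 127 119 136 153 159 162 164 164
 167]
w19 155 [170 171 173 171 171 167 169 169 169 165 159 143 106  73  59  55  55  56] [ 51  55  53  54  53  54  55  55  57  78 107 141 156 160 164 164 165 168
 169]
w19 170 [170 170 171 172 168 170 168 168 166 161 151 128  92  65  58  56  55  54] [ 55  53  55  57  58  58  56  63  77 114 145 155 163 164 165 167 167 168
 169]
```

Call:
carry_out(
  increments=[
    [[-0.2, 0.06, -0.5], 0],
    [[-0.1, 0.03, -0.4], 0],
    [[-0.1, 0.03, -0.38], 0],
    [[-0.25, 0.08, 0], 0],
    [[-0.25, 0.08, 0], 0],
    [[-0.25, 0.08, 0], 0],
    [[-0.25, 0.08, 0], 0],
    [[-0.25, 0.08, 0], 0],
    [[-0.25, 0.08, 0], 0],
    [[-0.25, 0.08, 0], 0],
  ],
)

```text
t: 37.45
eef_pos: [0.5182, -0.1827, 0.0978]
eef_rot: [[-0.956, 0.293, 0.022], [0.293, 0.956, -0.007], [-0.023, 0.0, -1.0]]
force: [11.5, 0.2, 15.1]
width: 0.0003
grasp_force: 7.7
```

Call:
carry_out(
  increments=[
    [[0, 0, 0.9], 0],
    [[1.1, -0.34, 0], 0],
    [[1.05, -0.33, 0], 0],
    [[0, 0, 0.38], 0],
    [[0, 0, 0], 0],
  ],
)

```text
t: 37.95
eef_pos: [0.5296, -0.1865, 0.1025]
eef_rot: [[-0.956, 0.292, -0.002], [0.292, 0.956, 0.001], [0.002, 0.0, -1.0]]
force: [-0.1, -0.0, -0.2]
width: 0.0006
grasp_force: 0.0
```

```bash
python3 ang.py w20.png; cp an2.py an3.py; echo "run('w20',[.5304,-.1866,.1026],322,155,43)">>an3.py; python3 an3.py; python3 edge.py w20
```

```text
37.95 [ 0.53 -0.19  0.1 ]
nut tilt UL 3.21 LR 1.03
jaw tilt 3.54 -4.68  gap 44.59 -17.793896536590502 26.798931906948503
w20 [(0, np.float64(-4.39), 0.74), (60, np.float64(2.48), 0.03), (120, np.float64(2.74), 0.05), (180, np.float64(3.49), 0.04), (240, np.float64(4.81), 0.17), (300, np.float64(8.02), 0.85)]
w20 140 280.31 351.42 w 71.10
w20 150 280.03 365.29 w 85.26
w20 160 279.41 364.55 w 85.15
w20 170 279.14 363.74 w 84.60
```

Call:
carry_out(
  increments=[
    [[-0.2, 0.06, -0.5], 0],
    [[-0.1, 0.03, -0.4], 0],
    [[-0.1, 0.03, -0.5], 0],
    [[-0.25, 0.08, 0], 0],
    [[-0.25, 0.08, 0], 0],
    [[-0.25, 0.08, 0], 0],
    [[-0.25, 0.08, 0], 0],
    [[-0.25, 0.08, 0], 0],
    [[-0.25, 0.08, 0], 0],
    [[-0.25, 0.08, 0], 0],
  ],
)

```text
t: 39.0
eef_pos: [0.5193, -0.1829, 0.0978]
eef_rot: [[-0.956, 0.293, 0.025], [0.293, 0.956, -0.008], [-0.026, -0.0, -1.0]]
force: [12.6, 0.5, 19.7]
width: 0.0004
grasp_force: 10.0
```

Call:
carry_out(
  increments=[
    [[0, 0, 0.9], 0],
    [[1.1, -0.34, 0], 0],
    [[1.05, -0.33, 0], 0],
    [[0, 0, 0.5], 0],
    [[0, 0, 0], 0],
  ],
)

```text
t: 39.5
eef_pos: [0.5296, -0.1864, 0.1023]
eef_rot: [[-0.956, 0.292, -0.002], [0.292, 0.956, 0.001], [0.002, 0.0, -1.0]]
force: [0.6, -0.2, 0.5]
width: 0.0002
grasp_force: 0.0
```

```bash
python3 ang.py w21.png; cp an2.py an3.py; echo "run('w21',[.5304,-.1866,.1026],322,155,43)">>an3.py; python3 an3.py; python3 edge.py w21
```

```text
39.5 [ 0.53 -0.19  0.1 ]
nut tilt UL 3.02 LR 0.98
jaw tilt 3.39 1.75  gap 44.96 -18.024295119067453 26.93515912726853
w21 [(0, np.float64(-5.38), 0.78), (60, np.float64(2.86), 0.02), (120, np.float64(2.8), 0.05), (180, np.float64(3.24), 0.02), (240, np.float64(5.34), 0.18), (300, np.float64(5.52), 0.52)]
w21 140 279.72 351.81 w 72.10
w21 150 279.46 365.23 w 85.76
w21 160 278.99 364.49 w 85.50
w21 170 278.70 363.66 w 84.96
```

Call:
carry_out(
  increments=[
    [[-0.2, 0.06, -0.5], 0],
    [[-0.2, 0.06, -0.4], 0],
    [[-0.2, 0.06, -0.45], 0],
    [[-0.25, 0.08, 0], 0],
    [[-0.25, 0.08, 0], 0],
    [[-0.25, 0.08, 0], 0],
    [[-0.25, 0.08, 0], 0],
    [[-0.25, 0.08, 0], 0],
    [[-0.25, 0.08, 0], 0],
    [[-0.25, 0.08, 0], 0],
    [[-0.2, 0.06, 0], 0],
  ],
)

```text
t: 40.65
eef_pos: [0.511, -0.1801, 0.0955]
eef_rot: [[-0.956, 0.292, 0.015], [0.292, 0.956, -0.004], [-0.016, 0.0, -1.0]]
force: [1.4, 1.1, 8.2]
width: 0.0004
grasp_force: 3.3
```

Call:
carry_out(
  increments=[
    [[-0.15, 0.05, 1.1], 0],
    [[0, 0, 0.3], 0],
    [[1.25, -0.39, 0], 0],
    [[1.25, -0.39, 0], 0],
    [[0, 0, 0], 0],
    [[0, 0, 0], 0],
  ],
)

```text
t: 41.25
eef_pos: [0.5279, -0.1858, 0.1029]
eef_rot: [[-0.956, 0.292, -0.002], [0.292, 0.956, 0.001], [0.002, 0.0, -1.0]]
force: [-0.1, -0.4, 0.3]
width: 0.0007
grasp_force: 0.0
```

```bash
python3 ang.py w22.png; cp an2.py an3.py; echo "run('w22',[.5304,-.1866,.1026],322,155,43)">>an3.py; python3 an3.py; python3 edge.py w22
```

```text
41.25 [ 0.53 -0.19  0.1 ]
nut tilt UL 3.33 LR 2.50
jaw tilt 4.02 -3.19  gap 44.30 -17.877916596371858 26.42576494748377
w22 [(0, np.float64(-2.39), 0.58), (60, np.float64(3.39), 0.02), (120, np.float64(3.2), 0.06), (180, np.float64(3.85), 0.02), (240, np.float64(5.7), 0.18), (300, np.float64(8.42), 0.82)]
w22 140 280.36 365.29 w 84.94
w22 150 279.98 365.05 w 85.07
w22 160 279.44 364.16 w 84.72
w22 170 278.96 363.25 w 84.29
```

Call:
carry_out(
  increments=[
    [[-0.1, 0.03, -0.5], 0],
    [[-0.2, 0.06, -0.4], 0],
    [[-0.2, 0.06, -0.52], 0],
    [[-0.25, 0.08, 0], 0],
    [[-0.25, 0.08, 0], 0],
    [[-0.25, 0.08, 0], 0],
    [[-0.25, 0.08, 0], 0],
    [[-0.25, 0.08, 0], 0],
    [[-0.2, 0.06, 0], 0],
  ],
)

```text
t: 42.2
eef_pos: [0.5189, -0.1827, 0.0978]
eef_rot: [[-0.956, 0.293, 0.024], [0.293, 0.956, -0.007], [-0.025, 0.0, -1.0]]
force: [11.7, 0.9, 18.1]
width: 0.0003
grasp_force: 9.2
```

Call:
carry_out(
  increments=[
    [[-0.15, 0.05, 1.1], 0],
    [[0, 0, 0.3], 0],
    [[1, -0.31, 0], 0],
    [[1, -0.31, 0], 0],
    [[0, 0, 0], 0],
    [[0, 0, 0], 0],
  ],
)

```text
t: 42.8
eef_pos: [0.5265, -0.1853, 0.1025]
eef_rot: [[-0.956, 0.292, -0.002], [0.292, 0.956, 0.001], [0.002, 0.0, -1.0]]
force: [-0.0, 0.1, 0.0]
width: 0.0002
grasp_force: 0.0
```

```bash
python3 ang.py w23.png; cp an2.py an3.py; echo "run('w23',[.5304,-.1866,.1026],322,155,43)">>an3.py; python3 an3.py; python3 edge.py w23; python3 -c "
from h import *
r=outline_of('worm','wrist'); print(r[0]['box'])
s=read_state(); print(s['eef_pos'])"
```

```text
42.8 [ 0.53 -0.19  0.1 ]
nut tilt UL 3.88 LR 2.03
jaw tilt 4.58 -1.33  gap 44.23 -17.8943927453471 26.33668648705998
w23 [(0, np.float64(-7.69), 0.92), (60, np.float64(3.47), 0.03), (120, np.float64(3.14), 0.04), (180, np.float64(4.42), 0.04), (240, np.float64(5.55), 0.17), (300, np.float64(5.29), 0.54)]
w23 140 280.34 364.93 w 84.59
w23 150 279.76 365.06 w 85.30
w23 160 279.23 364.33 w 85.10
w23 170 278.81 363.35 w 84.54
[316.4, 240.7, 48.6, 21.3]
[ 0.52626381 -0.18516579  0.1027058 ]
```

Call:
carry_out(
  increments=[
    [[1.1, -0.4, 1.0], -1.3],
    [[1.1, -0.4, 0], -1.3],
    [[1.15, -0.42, 0], -1.2],
    [[0, 0, 0], 0],
    [[0, 0, 0], 0],
    [[0, 0, -1.5], 0],
    [[0, 0, -1.2], 0],
    [[0, 0, 0], 0],
  ],
  jaw=0.55,
)

```text
t: 43.7
eef_pos: [0.5576, -0.1965, 0.0831]
eef_rot: [[-0.935, 0.355, -0.006], [0.355, 0.935, 0.002], [0.006, 0.0, -1.0]]
force: [-0.3, -0.7, 0.4]
width: 0.0488
grasp_force: 0.0
```

Run:
```python
from h import *
np.set_printoptions(precision=2,suppress=True)
s,im=snap('wrist','w24.png');R=np.array(s['eef_rot']);p=np.array(s['eef_pos']);print(s['t'],p,s['width'])
L=lambda px,z:(R.T@(atz('wrist',px,z,s)-p))[:2]*1000
g=im[:,:,1].astype(float)
z=.071
for r in (225,235,240): 
    v=g[r]; print(r,v[270:375:3].astype(int))
# mark: darkest in the area right of the jaw
sub=im[:,:,1][90:180,370:480]; ys,xs=np.nonzero(sub<90); 
if len(xs): P=np.array([L((x+370,y+90),.055) for x,y in zip(xs,ys)][::max(1,len(xs)//40)]); print(len(xs),xs.min()+370,xs.max()+370,ys.min()+90,ys.max()+90)
for t in ('hex','worm'):
    for o in outline_of(t,'wrist')[:1]: print(t,o['box'],L(o['box'][:2],.077))
```

```text
43.7 [ 0.56 -0.2   0.08] 0.048770994581039354
225 [165 166 165 163 163  97  91 142 144 143 146 145 144 148 148 148 148 147
 146 148 146 148 147 106  99 166 165 163 162 166 168 153 165 168 171]
235 [149 161 165 154 149 143  87 159 162 160 160 162 162 161 161 159 163 161
 161 159 158 159 155  87 138 145 156 162 162 157 150 160 169 170 164]
240 [151 152 154 155 154 152 154 148 144 144 145 145 143 147 146 146 145 146
 147 146 149 148 151 156 156 155 156 154 153 155 145 163 169 167 159]
362 392 479 102 176
hex [311.9, 99.8, 106.3, 109.3] [85.28 -0.66]
worm [314.6, 210.8, 57.9, 60.7] [34.13  0.56]
```

Call:
carry_out(
  increments=[
    [[0, 0, -0.6], 0],
    [[0, 0, -0.45], 0],
    [[0, 0, 0], 0],
  ],
)

```text
t: 44.15
eef_pos: [0.5598, -0.1974, 0.0754]
eef_rot: [[-0.935, 0.355, -0.001], [0.355, 0.935, 0.0], [0.001, 0.0, -1.0]]
force: [-0.9, 0.9, 0.2]
width: 0.0487
grasp_force: 0.0
```

Call:
carry_out(
  increments=[
    [[0, 0, 0], 0],
    [[0, 0, 0], 0],
    [[0, 0, 0], 0],
    [[0, 0, 0], 0],
    [[0, 0, 0], 0],
  ],
  jaw=0,
)

```text
t: 44.65
eef_pos: [0.5606, -0.1975, 0.0764]
eef_rot: [[-0.935, 0.355, 0.001], [0.355, 0.935, -0.0], [-0.001, 0.0, -1.0]]
force: [-0.3, 0.0, -0.1]
width: 0.0216
grasp_force: 30.0
```

```bash
cat > mk.py <<'E'
from h import *
import sys
np.set_printoptions(precision=2,suppress=True)
s,im=snap('wrist',sys.argv[1]);R=np.array(s['eef_rot']);p=np.array(s['eef_pos']);print(s['t'],p,R[:2,0],s['width'],s['force'])
C=calibration('wrist'); import h; h.calibration=lambda c:C
g=im[:,:,1].astype(np.float32)
m=(g<100).astype(np.uint8); m[:,:375]=0; m[:60]=0; m[230:]=0
n,l,st,ce=cv2.connectedComponentsWithStats(m)
def lin(P): P=np.array(P); c=P.mean(0); _,sv,vt=np.linalg.svd(P-c); return c,vt[0]
W=lambda px,z:atz('wrist',px,z,s)[:2]
for i in range(1,n):
    if st[i,4]<25: continue
    ys,xs=np.nonzero(l==i); P=[W((x,y),.055) for x,y in zip(xs,ys)]; c,e=lin(P); e=e*np.sign(e[1])
    print('dark',st[i],'centre',c*1000,'dir %.2f'%np.degrees(np.arctan2(e[1],e[0])),'ratio')
# nut from six-edge fit: upper edges only (60,120), as corner direction
cx,cy=float(sys.argv[2]),float(sys.argv[3]); w=float(sys.argv[4])
lines=[]
for a in (60,120):
    Q=[]
    for d in np.linspace(-.36,.36,15)*w*1.15:
        u=np.array([np.cos(np.radians(a)),-np.sin(np.radians(a))]); t=np.array([-u[1],u[0]])
        k=np.arange(w*.75,w*1.3,.1); q=np.array([cx,cy])+u*k[:,None]+t*d
        v=cv2.remap(g,q[:,0].astype(np.float32).reshape(1,-1),q[:,1].astype(np.float32).reshape(1,-1),1)[0]
        j=np.nonzero((v[1:]>100)&(v[:-1]<=100))[0]
        if len(j): Q.append(W(q[j[0]],.077))
    c,e=lin(Q); lines.append((c,e)); print(a,len(Q),'edge dir mod60 %.2f'%(np.degrees(np.arctan2(e[1],e[0]))%60))
A=np.stack([lines[0][1],-lines[1][1]],1); t=np.linalg.solve(A,lines[1][0]-lines[0][0]); cor=lines[0][0]+t[0]*lines[0][1]
e0=np.degrees(np.arctan2(lines[0][1][1],lines[0][1][0])); e1=np.degrees(np.arctan2(lines[1][1][1],lines[1][1][0]))
yaw=(e0%60+e1%60)/2   # hex edges and corners share directions mod 60
cands=yaw%60+60*np.arange(6); tool=np.degrees(np.arctan2(R[1,0],R[0,0])); f=cands[np.argmin(abs((cands-tool+180)%360-180))]
ctr=cor-.0254*np.array([np.cos(np.radians(f)),np.sin(np.radians(f))])
print('fwd corner yaw %.2f'%f,'pointer yaw %.2f'%(f-60),'centre',ctr*1000)
for i in range(1,n):
    if st[i,4]<25: continue
    ys,xs=np.nonzero(l==i); c=np.mean([W((x,y),.055) for x,y in zip(xs,ys)],0)-ctr; print('mark yaw from centre %.2f r %.1f'%(np.degrees(np.arctan2(c[1],c[0])),np.hypot(*c)*1000))
E
python3 mk.py w25.png 314 87 53
```

```text
bash:  2238 Killed                     python3 mk.py w25.png 314 87 53
```

```bash
sed -i 's/svd(P-c)/svd(P-c,full_matrices=False)/; s/if st\[i,4\]<25/if st[i,4]<25 or st[i,4]>600/' mk.py; python3 mk.py w25.png 314 87 53
```

```text
44.7 [ 0.56 -0.2   0.08] [-0.93  0.36] 0.021800154883303908 [0.5  1.03 1.44]
dark [396 104  70  19 382] centre [ 505.48 -112.83] dir 62.36 ratio
dark [446 183   8  13  48] centre [ 548.67 -113.23] dir 165.26 ratio
dark [423 202  21  28 191] centre [ 561.29 -126.72] dir 145.22 ratio
dark [405 217  16  13  87] centre [ 560.9  -138.78] dir 96.17 ratio
60 15 edge dir mod60 39.36
120 15 edge dir mod60 39.48
fwd corner yaw 159.42 pointer yaw 99.42 centre [ 478.06 -166.  ]
mark yaw from centre 62.71 r 59.8
mark yaw from centre 36.77 r 88.2
mark yaw from centre 25.27 r 92.0
mark yaw from centre 18.19 r 87.2
```

Run:
```python
import numpy as np
r=.0884; a=-20.9
for st in [2]+[4]*8+[2.8]:
    b=a-st; d=r*100*np.array([np.cos(np.radians(b))-np.cos(np.radians(a)),np.sin(np.radians(b))-np.sin(np.radians(a))]); print('[[%.2f, %.2f, 0], %.1f],'%(d[0],d[1],-st)); a=b
```

```text
[[-0.12, -0.29, 0], -2.0],
[[-0.26, -0.56, 0], -4.0],
[[-0.30, -0.54, 0], -4.0],
[[-0.34, -0.52, 0], -4.0],
[[-0.37, -0.49, 0], -4.0],
[[-0.40, -0.47, 0], -4.0],
[[-0.44, -0.44, 0], -4.0],
[[-0.46, -0.41, 0], -4.0],
[[-0.49, -0.37, 0], -4.0],
[[-0.36, -0.24, 0], -2.8],
```

Call:
carry_out(
  increments=[
    [[-0.12, -0.29, 0], -2],
    [[-0.26, -0.56, 0], -4],
    [[-0.3, -0.54, 0], -4],
    [[-0.34, -0.52, 0], -4],
    [[-0.37, -0.49, 0], -4],
    [[-0.4, -0.47, 0], -4],
    [[-0.44, -0.44, 0], -4],
    [[-0.46, -0.41, 0], -4],
    [[-0.25, -0.19, 0], -2],
    [[0, 0, 0], 0],
    [[0, 0, 0], 0],
  ],
)

```text
t: 45.85
eef_pos: [0.531, -0.2368, 0.0763]
eef_rot: [[-0.605, 0.796, 0.0], [0.796, 0.605, -0.0], [-0.0, -0.0, -1.0]]
force: [0.6, 1.6, 2.1]
width: 0.0214
grasp_force: 30.0
```

```bash
python3 mk.py w26.png 314 87 53
```

```text
45.85 [ 0.53 -0.24  0.08] [-0.6  0.8] 0.021405692592578116 [0.6  1.64 2.09]
dark [444 222  16   8  83] centre [ 582.38 -173.57] dir 40.02 ratio
60 15 edge dir mod60 7.48
120 15 edge dir mod60 7.46
fwd corner yaw 127.47 pointer yaw 67.47 centre [ 477.89 -166.18]
mark yaw from centre -4.04 r 104.7
```

Call:
carry_out(
  increments=[
    [[-0.31, -0.23, 0], -2.45],
    [[-0.32, -0.21, 0], -2.45],
    [[0, 0, 0], 0],
    [[0, 0, 0], 0],
    [[0, 0, 0], 0],
  ],
)

```text
t: 46.4
eef_pos: [0.5249, -0.2409, 0.0763]
eef_rot: [[-0.535, 0.845, 0.0], [0.845, 0.535, 0.0], [-0.0, 0.0, -1.0]]
force: [0.5, 4.0, 2.5]
width: 0.0213
grasp_force: 30.0
```

```bash
sed -i 's/m\[:,:375\]=0/m[:,:345]=0/' mk.py; python3 mk.py w27.png 314 87 53; python3 -c "
import cv2
g=cv2.imread('pics/w27.png')[:,:,1]
for c in (385,395,405,415,425): print(c,list(g[30:110:2,c]))"
```

```text
46.4 [ 0.52 -0.24  0.08] [-0.54  0.84] 0.02131430751198596 [0.55 3.96 2.54]
dark [345  60  16   9  75] centre [ 484.17 -143.24] dir 54.65 ratio
60 15 edge dir mod60 2.77
120 15 edge dir mod60 2.70
fwd corner yaw 122.73 pointer yaw 62.73 centre [ 477.89 -166.18]
mark yaw from centre 74.70 r 23.8
385 [np.uint8(159), np.uint8(159), np.uint8(159), np.uint8(161), np.uint8(158), np.uint8(156), np.uint8(158), np.uint8(158), np.uint8(158), np.uint8(156), np.uint8(156), np.uint8(125), np.uint8(41), np.uint8(28), np.uint8(102), np.uint8(155), np.uint8(159), np.uint8(160), np.uint8(159), np.uint8(160), np.uint8(162), np.uint8(162), np.uint8(162), np.uint8(160), np.uint8(162), np.uint8(162), np.uint8(159), np.uint8(162), np.uint8(163), np.uint8(161), np.uint8(159), np.uint8(160), np.uint8(164), np.uint8(161), np.uint8(162), np.uint8(162), np.uint8(163), np.uint8(162), np.uint8(164), np.uint8(163)]
395 [np.uint8(163), np.uint8(162), np.uint8(162), np.uint8(161), np.uint8(158), np.uint8(159), np.uint8(158), np.uint8(157), np.uint8(146), np.uint8(79), np.uint8(28), np.uint8(32), np.uint8(107), np.u
[... 1506 characters left out ...]
t8(161), np.uint8(162), np.uint8(162), np.uint8(161), np.uint8(160), np.uint8(160), np.uint8(162)]
425 [np.uint8(159), np.uint8(152), np.uint8(83), np.uint8(23), np.uint8(31), np.uint8(108), np.uint8(159), np.uint8(159), np.uint8(161), np.uint8(160), np.uint8(161), np.uint8(162), np.uint8(158), np.uint8(159), np.uint8(159), np.uint8(156), np.uint8(154), np.uint8(152), np.uint8(154), np.uint8(154), np.uint8(158), np.uint8(160), np.uint8(161), np.uint8(159), np.uint8(162), np.uint8(160), np.uint8(162), np.uint8(164), np.uint8(163), np.uint8(165), np.uint8(165), np.uint8(166), np.uint8(162), np.uint8(161), np.uint8(159), np.uint8(160), np.uint8(165), np.uint8(163), np.uint8(163), np.uint8(165)]
```

Run:
```python
from h import *
s=read_state(); c=np.array([.47789,-.16618])
P=np.array([atz('wrist',q,.055,s)[:2] for q in [(385,55.3),(395,50.8),(405,46),(415,41.3),(425,36.6)]])
d=P-c; print(np.degrees(np.arctan2(d[:,1],d[:,0])),np.degrees(np.arctan2(*(P[-1]-P[0])[::-1])),s['t'])
```

```text
[62.96747947 62.67929509 62.6496288  62.62503815 62.64538789] 62.10684701807015 46.45
```

Call:
carry_out(
  increments=[
    [[0, 0, 0], 0],
    [[0, 0, 0], 0],
    [[0, 0, 0], 0],
    [[0, 0, 0], 0],
    [[0, 0, 0], 0],
    [[0, 0, 1.5], 0],
    [[0, 0, 2.5], 0],
    [[0, 0, 0], 0],
    [[0, 0, 0], 0],
  ],
  jaw=0.5,
)

```text
t: 47.35
eef_pos: [0.5255, -0.2415, 0.1176]
eef_rot: [[-0.535, 0.845, 0.003], [0.845, 0.535, -0.001], [-0.002, 0.001, -1.0]]
force: [-0.5, -0.3, -0.7]
width: 0.0442
grasp_force: 0.0
```

```bash
python3 mk.py w28.png 313 95 40
python3 - <<'E'
from h import *
s=read_state()
for t in ('hex','worm'):
    o=outline_of(t,'wrist')[0]['box']; print(t,o,atz('wrist',o[:2],.077 if t=='hex' else .083,s))
for t in ('jam_jar','tin_tall','tumbler'):
    snap('scene'); print(t,[ (round(o['confidence'],2),np.round(o['box'])) for o in outline_of(t,'scene')[:2]])
E
```

```text
47.35 [ 0.53 -0.24  0.12] [-0.53  0.85] 0.044173098238717234 [-0.48 -0.32 -0.71]
dark [364  60  18   7  57] centre [ 497.1  -128.61] dir 58.06 ratio
dark [454  60   5  10  30] centre [543.04 -94.44] dir 122.06 ratio
dark [442  66  12  15  70] centre [ 541.15 -104.56] dir 157.57 ratio
dark [459  70   8  11  38] centre [551.17 -97.01] dir 95.18 ratio
dark [345  76   8  60 362] centre [ 498.02 -156.94] dir 123.06 ratio
dark [484  79  19  20 136] centre [574.22 -89.01] dir 23.57 ratio
dark [468  99  13  14  85] centre [ 569.3  -109.43] dir 169.13 ratio
dark [437 124   9  20  74] centre [ 560.85 -139.31] dir 106.66 ratio
dark [449 147  20  16  79] centre [ 580.73 -143.04] dir 56.19 ratio
dark [472 155  13  10  54] centre [ 594.74 -136.24] dir 61.30 ratio
dark [468 176   5   9  28] centre [ 598.95 -151.09] dir 117.69 ratio
dark [614 200  26  13  42] centre [795.26 -50.11] dir 21.47 ratio
dark [411 207   8   7  30] centre [ 576.29 -192.23] dir 176.66 ratio
dark [398 211  13  12  57] centre [ 573.43 -199.17] dir 177.47 ratio
dark [427 213   9  10  37] centre [ 591.5  -189.66] dir 108.82 rati
[... 191 characters left out ...]
k yaw from centre 44.31 r 88.5
mark yaw from centre 43.40 r 100.9
mark yaw from centre 25.02 r 22.3
mark yaw from centre 38.75 r 123.6
mark yaw from centre 31.90 r 107.7
mark yaw from centre 18.05 r 87.3
mark yaw from centre 12.77 r 105.5
mark yaw from centre 14.45 r 120.7
mark yaw from centre 7.19 r 122.1
mark yaw from centre 20.12 r 338.0
mark yaw from centre -14.73 r 101.8
mark yaw from centre -18.95 r 101.1
mark yaw from centre -11.59 r 116.0
hex [314.2, 96.2, 84.7, 89.4] [ 0.47829123 -0.16654589  0.077     ]
worm [312.8, 184.5, 52.0, 49.2] [ 0.50333533 -0.20757189  0.083     ]
jam_jar [(0.83, array([255., 321.,  36.,  58.]))]
tin_tall []
tumbler [(0.73, array([238., 245.,  42.,  53.]))]
```

Pointer and mark agree within a few tenths of a degree. The wrench lies on the nut, the jar and tumbler are where they were, and the gripper is clear of everything.

```bash
python3 -c "
from plant import *
print(close_job())"
```

```text
the job is handed in; nothing more can be done
None
```

I handed the job in at about 47.5 s of the 67 s: the pointer lines up with the black mark to within about 0.5°, and the wrench lies flat on the lid with its jaws closed on the nut. Rolling the worm turned the nut about 3.5° before the jaws fitted. The jar and tumbler show in the same place as before; the tin was not detected in the last picture, so I didn't confirm it.

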